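# Refit the relays of an antenna switching unit

## Task

Press the blue flap of the antenna switching unit in at its front edge so that it springs open. Plug every relay that stands in the parts tray fully home into a socket of the unit and swing the orange lever of that socket right shut over it; when all are in and locked, close the flap and press it until it latches flush. Leave the other things on the desk where they are.

Things in the scene. Friction and masses are not known exactly. Their poses are not given: they have to be found in the camera images.
- unit: antenna switching unit, grey steel box 184 (x) x 210 (y) x 80 mm high, fixed. Origin at the centre of its underside; x from front panel to rear, y to its left. A blue flap lies flush in its top. Bay under it: x -66 to 76 mm, y +-88 mm, floor at 10 mm, rim at 80 mm, at 64 mm in front of x = -66. Three black sockets in a row, 52 mm apart along y, 24 mm behind the origin, tops at 30 mm
- flap (a joint): blue flap, 154 x 174 x 5 mm, hinged at its rear edge. 0 = shut, flush, held by a push-push catch; grows to 1.95 rad, up and back. Pressed in 4 mm at its front edge (joint -0.03; stop at -0.042; 2 to 6 N) and let go, it is released and a spring swings it fully open in about 2 s and holds it there. Pressed down to the stop again, it latches at 0. Each full press toggles it
- flap_hinge (a point): midpoint of the flap's hinge line, fixed on the unit 76 mm behind its origin and 77 mm above its underside; the line runs along the unit's y
- flap_edge (a point): middle of the flap's free (front) edge, on its outer face (upper when shut), 155 mm from the hinge; moves with the flap. A finger behind the open flap can push it over by this edge with about 0.6 N
- flap_pad (a point): centre of the round white press mark, 22 mm across, on the flap's outer face, 15 mm from the free edge; moves with the flap
- socket_1 (a point): left socket: centre of the floor of its pocket. The pocket is 32.4 (x) x 26.4 (y) mm, 9 mm deep, its mouth (chamfered 2 mm) 9 mm above this point; axes as the unit's
- lever_1 (a joint): orange retaining lever of the left socket. 0 = shut, its bar lying across the top of the seated relay; grows to 1.4 rad as it swings forward and down toward the unit's front (-x), clear of the pocket. Stays where it is left (friction about 0.012 N m). A relay not fully down keeps it from shutting. Starts open, 1.0 to 1.4. It is shut by leading a fingertip behind the end of its bar round an arc about the hinge, up from the front, over and down
- lever_1_hinge (a point): middle of the left lever's hinge line (along the unit's y), fixed, 21 mm in front of the pocket's centre and 13 mm above its floor. Shut, the lever is an inverted L from here: riser 24.5 mm up, 4 mm thick; on it a bar 4 mm thick, 16 mm wide, from 8 mm in front (thumb tab) to 27 mm behind, its underside 20.5 mm above the hinge
- socket_2 (a point): middle socket: centre of the floor of its pocket. The pocket is 32.4 (x) x 26.4 (y) mm, 9 mm deep, its mouth (chamfered 2 mm) 9 mm above this point; axes as the unit's
- lever_2 (a joint): orange retaining lever of the middle socket. 0 = shut, its bar lying across the top of the seated relay; grows to 1.4 rad as it swings forward and down toward the unit's front (-x), clear of the pocket. Stays where it is left (friction about 0.012 N m). A relay not fully down keeps it from shutting. Starts open, 1.0 to 1.4. It is shut by leading a fingertip behind the end of its bar round an arc about the hinge, up from the front, over and down
- lever_2_hinge (a point): middle of the middle lever's hinge line (along the unit's y), fixed, 21 mm in front of the pocket's centre and 13 mm above its floor. Shut, the lever is an inverted L from here: riser 24.5 mm up, 4 mm thick; on it a bar 4 mm thick, 16 mm wide, from 8 mm in front (thumb tab) to 27 mm behind, its underside 20.5 mm above the hinge
- socket_3 (a point): right socket: centre of the floor of its pocket. The pocket is 32.4 (x) x 26.4 (y) mm, 9 mm deep, its mouth (chamfered 2 mm) 9 mm above this point; axes as the unit's
- lever_3 (a joint): orange retaining lever of the right socket. 0 = shut, its bar lying across the top of the seated relay; grows to 1.4 rad as it swings forward and down toward the unit's front (-x), clear of the pocket. Stays where it is left (friction about 0.012 N m). A relay not fully down keeps it from shutting. Starts open, 1.0 to 1.4. It is shut by leading a fingertip behind the end of its bar round an arc about the hinge, up from the front, over and down
- lever_3_hinge (a point): middle of the right lever's hinge line (along the unit's y), fixed, 21 mm in front of the pocket's centre and 13 mm above its floor. Shut, the lever is an inverted L from here: riser 24.5 mm up, 4 mm thick; on it a bar 4 mm thick, 16 mm wide, from 8 mm in front (thumb tab) to 27 mm behind, its underside 20.5 mm above the hinge
- relay_1: plug-in relay, black base, clear cover with copper coil, 30 (x) x 24 (y) x 32 mm high, about 55 g, straight sides, flat underside. Origin at the centre of its underside, z up. Fits any socket, its x along the socket's x, either way round; seated, its underside lies on the pocket floor and its top stands 23 mm above the socket. All alike; two or three are present
- relay_2: plug-in relay, black base, clear cover with copper coil, 30 (x) x 24 (y) x 32 mm high, about 55 g, straight sides, flat underside. Origin at the centre of its underside, z up. Fits any socket, its x along the socket's x, either way round; seated, its underside lies on the pocket floor and its top stands 23 mm above the socket. All alike; two or three are present
- relay_3: plug-in relay, black base, clear cover with copper coil, 30 (x) x 24 (y) x 32 mm high, about 55 g, straight sides, flat underside. Origin at the centre of its underside, z up. Fits any socket, its x along the socket's x, either way round; seated, its underside lies on the pocket floor and its top stands 23 mm above the socket. All alike; two or three are present
- parts_tray: grey plastic parts tray, 124 (x) x 184 (y) x 26 mm high, fixed; 2 x 2 compartments of 56 x 86 mm inside with 4 mm walls and floor, centres 30 mm (x) and 45 mm (y) from the middle. Origin at the centre of its underside. The relays stand upright in it, one to a compartment
- ferrite_clip: black clip-on ferrite, 37 x 26 x 25 mm, lying in one compartment of the tray; not part of the job. Origin at the centre of its underside
- tweezers: steel tweezers, 122 mm long, lying right of the tray; not part of the job
- conn_plug: round cable plug, 26 mm across and 39 mm high, standing left of the unit; not part of the job
There are look-alikes about, which are no part of the job. Leave any purple look-alike of the relay_3 alone.

How it is judged:
By the outcome, as a careful person would: the job done as asked, in the order asked, and still so for the second after the job is handed in, with the robot touching nothing.
Of relay_1, relay_2, relay_3 only 2 to 3 are there at a start; the rules pass over those that are not, and their reading is None.
At some moment in a run one of relay_1, relay_2, relay_3 may be knocked a few centimetres aside while the robot is not near it.
Once in a run the grip may slacken for a moment while it holds something.
It also fails if it takes over 210 s, if anything falls off the work surface, if the arm or the gripper's body presses on something with over 40 N, if the wrist force passes 120 N, or if a joint passes its speed limit or range.

## Robot

A 7-joint arm with a two-finger parallel gripper is mounted at the origin on a cart in front of the work surface, level with it; the furniture and walls round the work are solid. World frame = base frame: x ahead of the robot, y to its left, z up, the work surface at z = 0. Lengths are in m, angles in rad, forces in N, time in s.
With the tool pointing down it reaches from about 0.4 to 0.875 m from the base axis. Payload 19.3 kg.
Tool frame: the origin (TCP) lies midway between the tips of the shut fingers; the grasp point (between the pads) lies 19 mm behind it; z points along the fingers, y is the line along which they close (so a half turn about z gives the same grasp; the last joint's range is limited). The gripper opens to 85 mm and grips with 20 to 120 N. Pads are 22 mm wide; open, the fingers measure 114 mm over their backs; the gripper's body (76 mm by 85 mm) begins 54 mm behind the grasp point. The pads swing forward as they close: fully open they stand 13 mm farther back than shut.
Start: joints at [1.188, 0.521, -0.036, 1.599, 0.021, 1.021, -0.113], TCP at [0.192, -0.595, 0.231] pointing down, gripper open.
Joint ranges: [-2.91, 2.91], [-0.3, 2.13], [-1.5, 1.42], [0.17, 2.43], [-1.26, 4.41], [0.16, 1.93], [-2.52, 2.52]. Speed limits (rad/s): [1.89, 1.89, 2.39, 2.39, 3.01, 3.01, 3.01].

## Interface

Orientations are given as [roll, pitch, yaw] about the fixed x, y, z axes, in that order (R = Rz(yaw) Ry(pitch) Rx(roll)).
In Python, from workcell import bot gives the robot as it stands.
- The arm moves only by the tool move_arm, never from a script. Its argument "moves" is a list that holds one entry, the list of rows, each a list of 7 numbers: the opening, from 0 (shut) to 1 (fully open), then the shift along the tool's x, y, z in units of 1000 mm (1.0 is 1000 mm), then the turn, a rotation vector about the tool's x, y, z in units of 2 pi rad (1.0 is 2 pi rad). A call has 1 to 5 rows; each row is the pose to reach, as a shift and turn from the pose commanded when the call began, along the tool's axes at that moment, turning the shorter way round; what a row does not reach only later rows make up. A row lasts 1/10 s, in which the tool goes at most 50 mm and 8.59 degrees, less where a joint would pass 70% of its speed; a pose out of reach is approached as far as the arm can. A call with a number of a shift or a turn outside -1 to 1 is refused whole. A call with a gripper value outside its range is refused whole. The fingers move at their own pace and stop on an object; "force" is the grip in N (left out, the last holds). Time passes only in rows, so rows that repeat a pose let the fingers close. It gives the time, the measured TCP pose, the force, the opening and the grip force at its end, in the units of the state.
- bot.observe(): the state, without advancing time (a new reading comes with each control period).
- bot.grab_frame(name): name is "scene" or "top" or "wrist"; returns the picture (420x560x3 uint8, red, green, blue); there is no depth.
- bot.camera_params(name): a dict with "vertical_fov" (degrees; the focal length in pixels is half the picture's height over the tangent of half this angle, whatever the lens; pixels are square), "cx", "cy" (the principal point, pixels), "R" (3x3) and "t" (3): a world point X has camera coordinates R X + t. Camera axes: x right, y down, z forward; pixel columns grow to the right and rows downward; lengths in m; the calibration is good to about 2 mm. A picture is of the moment at which its call begins: read the wrist's pose just before it. camera_params takes no time and is no camera call; for the wrist camera it gives the pose at the moment of the call.
- bot.job_done(): hands the job in; it is judged then, once.
The state is a dict: "clock": time; "qpos": joint angles; "qd": joint speeds; "joint_efforts": joint torques, N m; "position": TCP position; "tool_rot": TCP orientation; "force": force on the tool from outside, world axes, zero at the start; "moment": the same for the moment, N m; "grip_width": finger opening in m; "finger_force": force on a finger pad.
Only numpy, scipy, OpenCV 4.12 (cv2) and the standard library are available. Lean on these libraries where they do the work, as an engineer would, in place of code of your own. Each camera call takes 0.05 s, during which the arm holds its last target. There are 200 camera calls.

## Working session

There is one attempt and no reset: what is moved stays moved. The work goes in short steps, Python scripts to look and compute and a tool call to move; the robot and the scene stay as the last step left them, time stands still between calls to the robot, and variables do not carry over. Pictures are saved under pics/ and viewed, at most 14 in all, crops included, and the job is handed in when it is done.

Besides the shell and the picture viewer there is one more tool, called after "Request:" by a JSON object that holds its "fn" and its "kwargs", one argument or row to a line. move_arm: Moves the arm, as the interface text tells. Shifts and turns lie within -1 to 1; 1 stands for 1000 mm of shift or 2 pi rad of turn. Its arguments: {"type":"object","properties":{"moves":{"type":"array"},"force":{"type":"number"}},"required":["moves"]}

```bash
ls; mkdir -p pics; python3 - <<'E'
from workcell import bot
import cv2,numpy as np
print(bot.observe())
for n in("scene","top","wrist"):
    p=bot.camera_params(n); print(n,p)
    cv2.imwrite(f"pics/{n}0.png",bot.grab_frame(n)[:,:,::-1])
E
```

```text
pics
{'clock': 0.0, 'qpos': array([ 1.1878536 ,  0.52203358, -0.03631485,  1.59998834,  0.02115916,
        1.0211361 , -0.11280738]), 'qd': array([ 0.00012592,  0.0003205 , -0.00060191, -0.00065461,  0.00191155,
        0.00058824,  0.00031013]), 'joint_efforts': array([-3.73615912e-04, -9.27118492e+01,  1.97969556e+00, -3.69931591e+01,
        1.78156426e-02,  8.20640184e-03,  3.43261991e-05]), 'position': array([ 0.1921552 , -0.59436586,  0.23072073]), 'tool_rot': array([-3.14041193e+00,  5.71191813e-05,  3.12692810e-01]), 'force': array([-0.32975163,  0.14303106, -0.40401512]), 'moment': array([-0.02141722,  0.03728147,  0.03936794]), 'finger_force': 0.0, 'grip_width': 0.08545389990799429}
scene {'vertical_fov': 48.46381682241912, 'cx': 273.7149923599268, 'cy': 215.0491100918195, 'R': array([[-0.79977516, -0.60022074,  0.00973387],
       [-0.44820244,  0.58627171, -0.67483335],
       [ 0.39934228, -0.5440777 , -0.73790596]]), 't': array([0.33666231, 0.41148077, 0.78605169])}
top {'vertical_fov': 51.68401623845516, 'cx': 277.62175006193075, 'cy': 210.2651222227035, 'R': array([[-0.02436638, -0.99933251, -0.02721797],
       [-0.98697496,  0.02837795, -0.15835124],
       [ 0.15901793,  0.02300501, -0.98700763]]), 't': array([-0.15578883,  0.57849667,  1.06657092])}
wrist {'vertical_fov': 70.39231432730575, 'cx': 279.7667057912468, 'cy': 202.9741767155294, 'R': array([[ 0.30751562, -0.95154162, -0.00163986],
       [-0.91266463, -0.29543822,  0.28241732],
       [-0.26921631, -0.08535109, -0.95929024]]), 't': array([-0.62381393, -0.03655315,  0.37954368])}
```

```bash
python3 -c "
import cv2
cv2.imwrite('pics/top0b.png',cv2.resize(cv2.imread('pics/top0.png'),(800,600),interpolation=cv2.INTER_CUBIC))
cv2.imwrite('pics/scene0b.png',cv2.resize(cv2.imread('pics/scene0.png'),(800,600),interpolation=cv2.INTER_CUBIC))"
```

```text
(no output)
```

View pics/top0b.png

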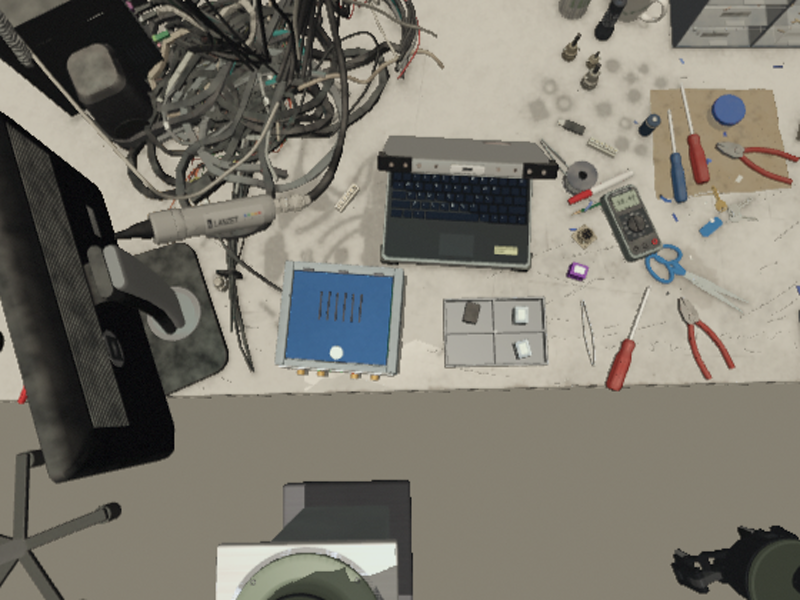

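View pics/scene0b.png

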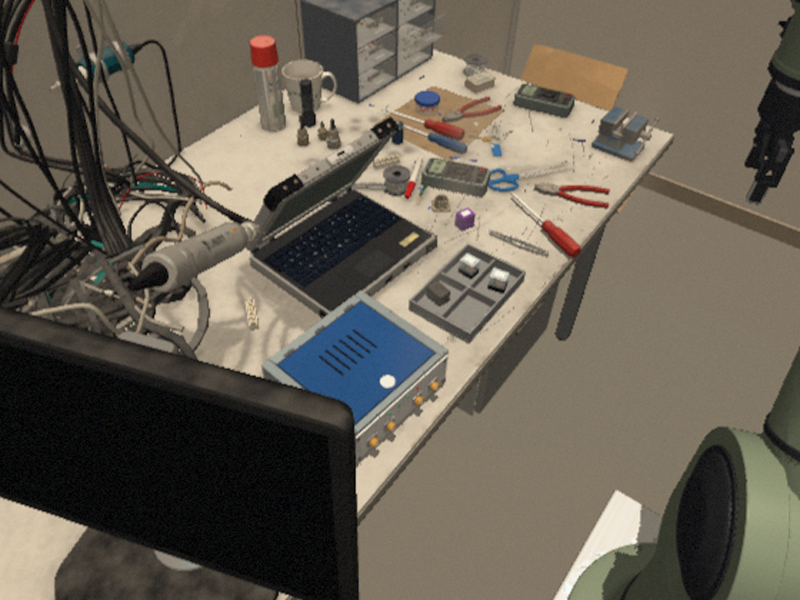

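The top picture (scaled by 1/0.7) shows the unit with its blue flap at about (340,315) and the white pad at (336,352). Two relays stand in the right-hand tray compartments at (520,315) and (522,348), the ferrite is at (470,313), and the purple look-alike is at (577,271), outside the tray. The scene view agrees.

```bash
cat > h.py <<'E'
from workcell import bot
import cv2,numpy as np
from scipy.spatial.transform import Rotation as Rn
def snap(n,tag):
    p=bot.camera_params(n); im=bot.grab_frame(n); cv2.imwrite(f"pics/{tag}.png",im[:,:,::-1])
    p['f']=210/np.tan(np.radians(p['vertical_fov']/2)); return im,p
def ray(p,uv,z):
    uv=np.atleast_2d(uv).astype(float)
    d=np.c_[(uv-[p['cx'],p['cy']])/p['f'],np.ones(len(uv))]@p['R']
    c=-p['R'].T@p['t']; return c+d*((z-c[2])/d[:,2:])
def proj(p,X):
    c=np.atleast_2d(X)@p['R'].T+p['t']; return c[:,:2]/c[:,2:]*p['f']+[p['cx'],p['cy']]
def hsv(im): return cv2.cvtColor(im,cv2.COLOR_RGB2HSV)
def blobs(m,amin):
    n,_,s,c=cv2.connectedComponentsWithStats(m.astype(np.uint8)*255)
    return [(s[i],c[i]) for i in range(1,n) if s[i][4]>=amin]
def quad(m):
    cs,_=cv2.findContours(m.astype(np.uint8)*255,cv2.RETR_EXTERNAL,cv2.CHAIN_APPROX_NONE)
    c=max(cs,key=cv2.contourArea); return c[:,0,:]
def rect(P):  # metric points Nx3 -> centre,size,angle deg
    (c,s,a)=cv2.minAreaRect((P[:,:2]*1000).astype(np.float32)); return np.round(c,1),np.round(s,1),round(a,2)
def state():
    o=bot.observe(); print('t',round(o['clock'],2),'p',np.round(o['position'],4),'rpy',np.round(o['tool_rot'],4),'F',np.round(o['force'],1),'w',round(o['grip_width'],4),'ff',round(o['finger_force'],1)); return o
def go(pos,yaw,roll=np.pi,pitch=0,o=None):  # shift/turn from measured pose
    o=o or bot.observe(); R=Rn.from_euler('xyz',o['tool_rot']); T=Rn.from_euler('xyz',[roll,pitch,yaw])
    print('shift',np.round(R.inv().apply(np.array(pos)-o['position']),4),'turn',np.round((R.inv()*T).as_rotvec()/2/np.pi,4))
E
python3 - <<'E'
from h import *
p=bot.camera_params("top");p['f']=210/np.tan(np.radians(p['vertical_fov']/2))
im=cv2.imread('pics/top0.png')[:,:,::-1].copy();H=hsv(im)
m=(H[...,0]>95)&(H[...,0]<125)&(H[...,1]>120);m[:180]=0;m[270:]=0;m[:,:190]=0;m[:,290:]=0
print('flap',rect(ray(p,quad(m),.08)))
w=(H[...,1]<40)&(H[...,2]>200)
for s,c in blobs(w[235:260,225:245],10): print('pad',ray(p,c+[225,235],.08))
t=im[205:260,305:390]
for s,c in blobs((hsv(t)[...,2]>200)&(hsv(t)[...,1]<60),10): print('relay',s,ray(p,c+[305,205],.036))
cv2.imwrite('pics/topcrop.png',cv2.resize(im[175:275,185:395,::-1],None,fx=3.8,fy=3.8,interpolation=cv2.INTER_CUBIC))
E
```

```text
flap (array([542.9, -71.6]), array([172.7, 153. ]), 84.28)
pad [[ 0.48145019 -0.06494315  0.08      ]]
relay [57 10  7 10 60] [[ 0.54592995 -0.39365119  0.036     ]]
relay [58 33  9 11 61] [[ 0.48413651 -0.3950243   0.036     ]]
relay [79 35  5 10 34] [[ 0.47912839 -0.44205873  0.036     ]]
relay [ 0 44 10 11 68] [[ 0.45890965 -0.24495638  0.036     ]]
relay [43 52 20  3 44] [[ 0.44842178 -0.37151053  0.036     ]]
```

View pics/topcrop.png

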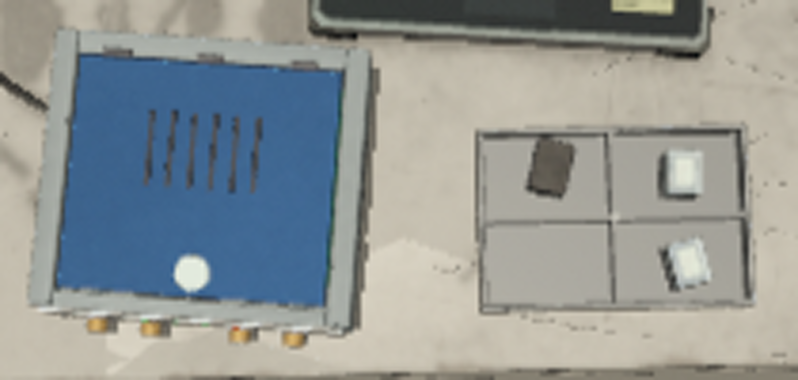

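The crop confirms the unit's pose: centre about (0.544, -0.072), yaw about -0.1 rad. Both relays are in the right-hand compartments. First I'll move above the press pad.

```bash
python3 - <<'E'
from h import *
go([.4815,-.065,.13],-.1)
E
```

```text
shift [ 0.4382 -0.4147  0.1012] turn [-0.0001  0.      0.0657]
```

Request:
{"fn": "move_arm", "kwargs": {
  "moves": [
    [[0,0.438,-0.415,0.06,0,0,0.0657],[0,0.438,-0.415,0.06,0,0,0.0657],[0,0.438,-0.415,0.06,0,0,0.0657],[0,0.438,-0.415,0.06,0,0,0.0657],[0,0.438,-0.415,0.06,0,0,0.0657]]
  ]
}}

```text
clock: 0.65
position: [0.312, -0.3745, 0.2064]
tool_rot: [3.142, -0.0, -0.1]
force: [2.5, -1.9, -1.0]
grip_width: 0.0126
finger_force: 0.0
```

```bash
python3 - <<'E'
from h import *
state();go([.4815,-.065,.13],-.1)
E
```

```text
t 0.65 p [ 0.312  -0.3745  0.2064] rpy [ 3.1415e+00 -1.0000e-04 -1.0030e-01] F [ 2.5 -1.9 -1. ] w 0.0126 ff 0.0
shift [ 0.1376 -0.3249  0.0764] turn [ 0.     -0.     -0.0001]
```

Request:
{"fn": "move_arm", "kwargs": {
  "moves": [
    [[0,0.137,-0.325,0.04,0,0,0],[0,0.137,-0.325,0.04,0,0,0],[0,0.137,-0.325,0.04,0,0,0],[0,0.137,-0.325,0.04,0,0,0],[0,0.137,-0.325,0.04,0,0,0]]
  ]
}}

```text
clock: 1.15
position: [0.4309, -0.1564, 0.1783]
tool_rot: [3.142, -0.0, -0.1]
force: [1.4, -0.6, -0.6]
grip_width: 0.0
finger_force: 0.0
```

Request:
{"fn": "move_arm", "kwargs": {
  "moves": [
    [[0,0,0,0,0,0,0]]
  ]
}}

```text
clock: 1.25
position: [0.4328, -0.1524, 0.1779]
tool_rot: [-3.14, -0.0, -0.092]
force: [-0.3, -1.7, 0.2]
grip_width: 0.0003
finger_force: 0.0
```

```bash
python3 - <<'E'
from h import *
state();go([.4815,-.065,.13],-.1)
E
```

```text
t 1.25 p [ 0.4328 -0.1524  0.1779] rpy [-3.1396e+00 -2.0000e-04 -9.1700e-02] F [-0.3 -1.7  0.2] w 0.0003 ff 0.0
shift [ 0.0405 -0.0914  0.0481] turn [-0.0003 -0.      0.0013]
```

Request:
{"fn": "move_arm", "kwargs": {
  "moves": [
    [[0,0.04,-0.091,0.048,0,0,0.0013],[0,0.04,-0.091,0.048,0,0,0.0013],[0,0.04,-0.091,0.09,0,0,0.0013],[0,0.04,-0.091,0.09,0,0,0.0013],[0,0.04,-0.091,0.095,0,0,0.0013]]
  ]
}}

```text
clock: 1.75
position: [0.4788, -0.0722, 0.0837]
tool_rot: [3.141, 0.001, -0.108]
force: [0.8, -0.3, 0.1]
grip_width: 0.0
finger_force: 0.0
```

Request:
{"fn": "move_arm", "kwargs": {
  "moves": [
    [[0,0,0,0,0,0,0]]
  ]
}}

```text
clock: 1.85
position: [0.4793, -0.0729, 0.0845]
tool_rot: [3.141, -0.001, -0.11]
force: [0.2, 0.1, 1.4]
grip_width: 0.0001
finger_force: 0.0
```

Request:
{"fn": "move_arm", "kwargs": {
  "moves": [
    [[0,0.001,-0.008,0.002,0,0,0],[0,0.001,-0.008,0.005,0,0,0],[0,0.001,-0.008,0.008,0,0,0],[0,0.001,-0.008,0.011,0,0,0],[0,0.001,-0.008,0.011,0,0,0]]
  ]
}}

```text
clock: 2.35
position: [0.4813, -0.064, 0.0723]
tool_rot: [-3.142, -0.0, -0.108]
force: [0.6, 0.6, 2.8]
grip_width: -0.0001
finger_force: 1.3
```

Request:
{"fn": "move_arm", "kwargs": {
  "moves": [
    [[1,-0.03,0,-0.05,0,0,0],[1,-0.06,0.03,-0.09,0,0,0],[1,-0.06,0.08,-0.13,0,0,0],[1,-0.06,0.13,-0.16,0,0,0],[1,-0.06,0.18,-0.16,0,0,0]]
  ]
}}

```text
clock: 2.85
position: [0.4058, -0.2074, 0.2276]
tool_rot: [3.141, -0.003, -0.107]
force: [0.7, 0.8, -0.4]
grip_width: 0.0724
finger_force: 0.0
```

```bash
python3 - <<'E'
from h import *
state();im,p=snap("top","top1")
import h
cv2.imwrite('pics/top1c.png',cv2.resize(im[130:290,160:400,::-1],None,fx=2.5,fy=2.5))
go([.52,-.32,.22],-.1)
E
```

```text
t 2.85 p [ 0.4058 -0.2074  0.2276] rpy [ 3.1411 -0.0034 -0.1069] F [ 0.7  0.8 -0.4] w 0.0724 ff 0.0
shift [0.1268 0.0907 0.0091] turn [ 0.0006 -0.0007 -0.0023]
```

View pics/top1c.png

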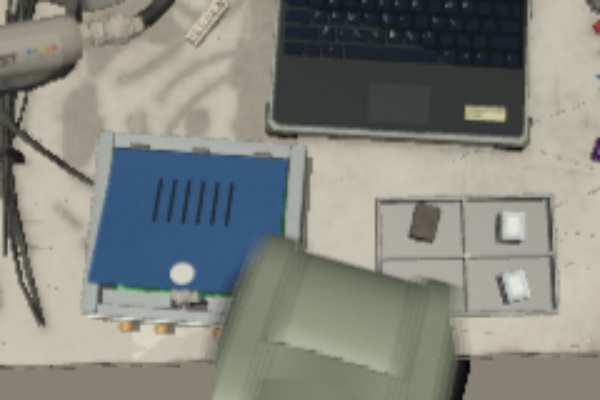

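The flap is springing open: its front edge has lifted and its catch can be seen. Next I'll move over the relays.

Request:
{"fn": "move_arm", "kwargs": {
  "moves": [
    [[1,0.095,0.195,0.03,0.0006,-0.0007,-0.0023],[1,0.095,0.195,0.03,0.0006,-0.0007,-0.0023],[1,0.095,0.195,0.03,0.0006,-0.0007,-0.0023],[1,0.095,0.195,0.03,0.0006,-0.0007,-0.0023],[1,0.095,0.195,0.03,0.0006,-0.0007,-0.0023]]
  ]
}}

```text
clock: 3.4
position: [0.4786, -0.4143, 0.1933]
tool_rot: [-3.138, 0.006, -0.097]
force: [-0.6, 1.6, -0.8]
grip_width: 0.0854
finger_force: 0.0
```

Request:
{"fn": "move_arm", "kwargs": {
  "moves": [
    [[1,0,0,0,0,0,0],[1,0,0,0,0,0,0]]
  ]
}}

```text
clock: 3.6
position: [0.4786, -0.4099, 0.1942]
tool_rot: [-3.137, 0.005, -0.094]
force: [-0.1, 0.3, 0.2]
grip_width: 0.085
finger_force: 0.0
```

```bash
python3 - <<'E'
from h import *
state();im,p=snap("wrist","w1");print(-p['R'].T@p['t'])
E
```

```text
t 3.6 p [ 0.4786 -0.4099  0.1942] rpy [-3.1369  0.0055 -0.0941] F [-0.1  0.3  0.2] w 0.085 ff 0.0
[ 0.55092697 -0.41695516  0.33637772]
```

View pics/w1.png

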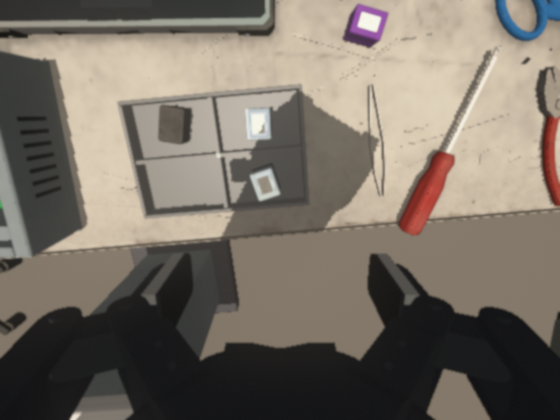

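The wrist view shows the far relay at (258,123), the near one at (264,184), the ferrite at (172,123), and the purple look-alike at (369,25).

```bash
cat >> h.py <<'E'
def relayrect(im,p,box,th,z):
    u0,v0,u1,v1=box; g=cv2.cvtColor(im,cv2.COLOR_RGB2GRAY)[v0:v1,u0:u1]
    q=quad(cv2.morphologyEx((g>th).astype(np.uint8),cv2.MORPH_CLOSE,np.ones((3,3))))+[u0,v0]
    r=cv2.boundingRect(q.astype(np.int32)); return r,rect(ray(p,q+0.0,z))
E
python3 - <<'E'
from h import *
p=bot.camera_params("wrist");p['f']=210/np.tan(np.radians(p['vertical_fov']/2))
im=cv2.imread('pics/w1.png')[:,:,::-1].copy()
g=cv2.cvtColor(im,cv2.COLOR_RGB2GRAY)
print(g[123,235:285:2],g[184,240:290:2])
for th in(165,180,195): print('far',relayrect(im,p,(235,98,285,146),th,.036))
for th in(90,110,130): print('near',relayrect(im,p,(240,162,295,206),th,.036))
E
```

```text
[182 182 183 183 184 189 222 209 225 243 244 243 244 243 220 213 201 164
  90  85  86  85  85  85  85] [169 167 132  91  81  82 127 196 199 179 147 140 138 141 144 172 213 199
 146  76  72  77  78  78  78]
far ((235, 98, 50, 48), (array([ 545.3, -393.9]), array([48.7, 44.3]), 84.62))
far ((235, 98, 50, 48), (array([ 545.3, -394. ]), array([48.4, 44.3]), 84.62))
far ((245, 108, 23, 32), (array([ 543.9, -390.9]), array([21.4, 29.3]), 83.93))
near ((249, 167, 32, 35), (array([ 482.7, -392.6]), array([32.4, 26.5]), 13.34))
near ((249, 168, 32, 33), (array([ 482.7, -392.5]), array([31.1, 25. ]), 13.75))
near ((250, 168, 30, 33), (array([ 482.5, -392.6]), array([30., 24.]), 13.4))
```

```bash
python3 - <<'E'
from h import *
state();go([.4826,-.3926,.08],.234);go([.544,-.3915,.08],-.105)
E
```

```text
t 3.65 p [ 0.4789 -0.4094  0.1946] rpy [-3.137   0.0049 -0.0933] F [ 0.5 -0.2  0.2] w 0.0851 ff 0.0
shift [ 0.0027 -0.0166  0.1147] turn [-0.0008  0.0007 -0.0521]
shift [ 0.0637 -0.0234  0.1144] turn [-0.0007  0.0008  0.0019]
```

Far relay first, since it is nearly aligned with the tool.

Request:
{"fn": "move_arm", "kwargs": {
  "moves": [
    [[0.75,0.0637,-0.0234,0.03,-0.0007,0.0008,0.0019],[0.75,0.0637,-0.0234,0.08,-0.0007,0.0008,0.0019],[0.75,0.0637,-0.0234,0.1144,-0.0007,0.0008,0.0019],[0.75,0.0637,-0.0234,0.1144,-0.0007,0.0008,0.0019],[0.75,0.0637,-0.0234,0.1144,-0.0007,0.0008,0.0019]]
  ]
}}

```text
clock: 4.15
position: [0.544, -0.3922, 0.0814]
tool_rot: [3.141, -0.0, -0.105]
force: [-0.3, -0.9, 2.2]
grip_width: 0.0638
finger_force: 0.0
```

```bash
python3 - <<'E'
from h import *
im,p=snap("wrist","w2");state()
print(proj(p,[.544,-.3915,.036]))
for th in (150,180,200):
  u,v=proj(p,[.544,-.3915,.036])[0].astype(int); print(relayrect(im,p,(u-45,v-40,u+45,v+40),th,.036))
go([.544,-.3915,.01],-.105)
E
```

```text
t 4.2 p [ 0.5446 -0.3931  0.0828] rpy [ 3.1398e+00 -2.4000e-03 -1.0600e-01] F [-0.2 -0.2  1.3] w 0.0643 ff 0.0
[[279.5512977  226.47405362]]
((264, 205, 37, 42), (array([ 544. , -393.5]), array([23.6, 29.7]), 86.73))
((265, 206, 35, 41), (array([ 544. , -393.5]), array([22.6, 28.6]), 86.77))
((266, 207, 34, 39), (array([ 544. , -393.5]), array([21.9, 27.5]), 86.38))
shift [-0.0009 -0.0017  0.0728] turn [ 0.0003 -0.0004 -0.0002]
```

View pics/w2.png

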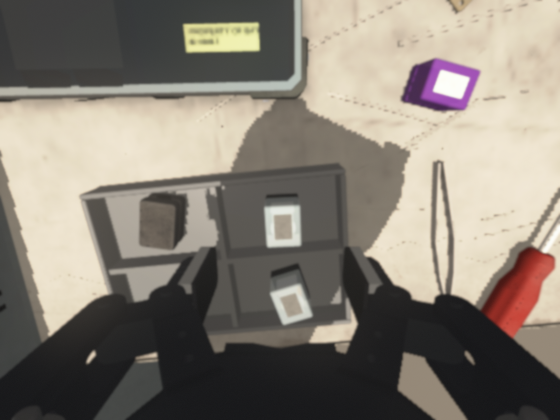

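The relay is centred between the fingers at (283,222), at (0.544, -0.3935) with yaw about -0.06. I'll descend and grip.

Request:
{"fn": "move_arm", "kwargs": {
  "moves": [
    [[0.75,0,0.0003,0.03,0,0,-0.0075],[0.75,0,0.0003,0.06,0,0,-0.0075],[0.75,0,0.0003,0.0725,0,0,-0.0075],[0.75,0,0.0003,0.0725,0,0,-0.0075],[0.2,0,0.0003,0.0725,0,0,-0.0075]]
  ],
  "force": 40
}}

```text
clock: 4.7
position: [0.5454, -0.3993, 0.0146]
tool_rot: [3.131, -0.007, -0.062]
force: [-15.0, -27.7, 50.0]
grip_width: 0.0513
finger_force: 24.7
```

Request:
{"fn": "move_arm", "kwargs": {
  "moves": [
    [[0.1,0,0,0,0,0,0],[0.1,0,0,0,0,0,0],[0.1,0,0,0,0,0,0]]
  ]
}}

```text
clock: 5.0
position: [0.5453, -0.3949, 0.0116]
tool_rot: [3.138, -0.004, -0.06]
force: [-5.3, -1.8, 23.9]
grip_width: 0.0236
finger_force: 38.2
```

Gripped at 23.6 mm, though a finger brushed a tray wall because it was opened too wide. Lifting now; I'll use a smaller opening next time.

Request:
{"fn": "move_arm", "kwargs": {
  "moves": [
    [[0.1,0,0,-0.02,0,0,0],[0.1,0,0,-0.06,0,0,0],[0.1,0,0,-0.1,0,0,0],[0.1,0,0,-0.15,0,0,0],[0.1,0,0,-0.15,0,0,0]]
  ]
}}

```text
clock: 5.5
position: [0.5468, -0.3946, 0.1664]
tool_rot: [3.136, -0.01, -0.059]
force: [0.5, 0.0, -1.1]
grip_width: 0.0232
finger_force: 40.4
```

```bash
python3 - <<'E'
from h import *
state();im,p=snap("wrist","w3")
im,p=snap("top","top2")
cv2.imwrite('pics/m3.png',np.hstack([cv2.imread('pics/w3.png')[:,:,:],cv2.resize(cv2.imread('pics/top2.png')[160:280,190:270],(240,420))]))
a=bot.camera_params("scene");
E
```

```text
t 5.5 p [ 0.5468 -0.3946  0.1664] rpy [ 3.1357 -0.0104 -0.0592] F [ 0.5  0.  -1.1] w 0.0232 ff 40.4
```

View pics/m3.png

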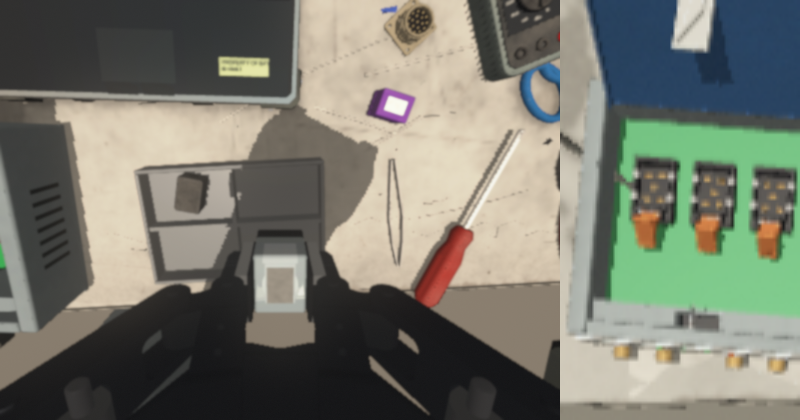

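The relay is held upright at (280,280), and the inset shows the flap fully open with three sockets and three open orange levers. Moving over the bay to look closely.

```bash
python3 - <<'E'
from h import *
go([.50,-.075,.2],-.1)
E
```

```text
shift [-0.0632 -0.3148 -0.0405] turn [ 0.0003 -0.0006  0.0066]
```

Request:
{"fn": "move_arm", "kwargs": {
  "moves": [
    [[0.1,-0.063,-0.315,-0.04,0.0003,-0.0006,0.0066],[0.1,-0.063,-0.315,-0.04,0.0003,-0.0006,0.0066],[0.1,-0.063,-0.315,-0.04,0.0003,-0.0006,0.0066],[0.1,-0.063,-0.315,-0.04,0.0003,-0.0006,0.0066],[0.1,-0.063,-0.315,-0.04,0.0003,-0.0006,0.0066]]
  ]
}}

```text
clock: 6.1
position: [0.5086, -0.145, 0.1882]
tool_rot: [-3.14, 0.004, -0.1]
force: [1.4, 0.4, -0.3]
grip_width: 0.0232
finger_force: 40.4
```

Request:
{"fn": "move_arm", "kwargs": {
  "moves": [
    [[0.1,0,-0.064,0,0,0,0],[0.1,0,-0.064,0,0,0,0],[0.1,0,-0.064,0,0,0,0],[0.1,0,-0.064,0,0,0,0]]
  ]
}}

```text
clock: 6.5
position: [0.5159, -0.084, 0.1882]
tool_rot: [-3.141, 0.004, -0.1]
force: [-0.5, -0.8, -0.4]
grip_width: 0.023
finger_force: 40.4
```

```bash
python3 - <<'E'
from h import *
state();im,p=snap("wrist","w4")
np.save('w4p.npy',p,allow_pickle=True)
th=-.1;O=np.array([.5444,-.0717]);ex=np.array([np.cos(th),np.sin(th)]);ey=np.array([-ex[1],ex[0]])
for y in(.052,0,-.052): print(proj(p,np.r_[O+.024*ex+y*ey,.03]))
E
```

```text
t 6.5 p [ 0.5159 -0.084   0.1882] rpy [-3.1408  0.004  -0.1003] F [-0.5 -0.8 -0.4] w 0.023 ff 40.4
[[212.59059048 136.45075455]]
[[265.23017311 136.43498518]]
[[317.89811223 136.41920732]]
```

View pics/w4.png

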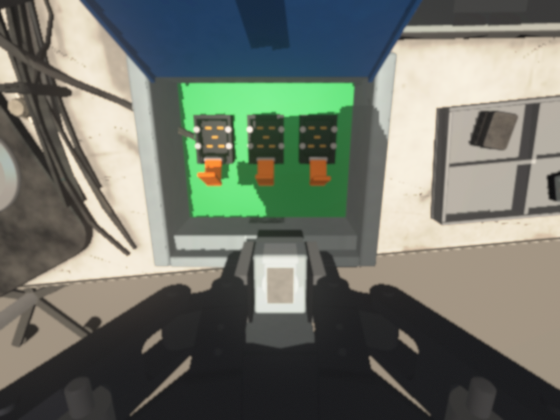

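The sockets appear at about (214,137), (266,137) and (318,138), as predicted; the levers are all open in front of them. I'll measure the socket outlines at z=0.03.

```bash
cat >> h.py <<'E'
def sockets(im,p,box=None):
    u0,v0,u1,v1=box; H=hsv(im)[v0:v1,u0:u1]
    m=~((H[...,0]>50)&(H[...,0]<80)&(H[...,1]>90))&~((H[...,0]<18)&(H[...,1]>150)&(H[...,2]>90))
    for s,c in blobs(cv2.morphologyEx(m.astype(np.uint8),cv2.MORPH_OPEN,np.ones((9,9))),150):
        mm=np.zeros(m.shape,bool); x,y,w,h=s[:4]; mm[y:y+h,x:x+w]=m[y:y+h,x:x+w]
        print(s,rect(ray(p,quad(mm)+[u0,v0],.03)))
E
python3 - <<'E'
from h import *
p=np.load('w4p.npy',allow_pickle=True).item(); im=cv2.imread('pics/w4.png')[:,:,::-1].copy()
sockets(im,p,(186,90,350,210))
H=hsv(im)
o=(H[...,0]<18)&(H[...,1]>150)&(H[...,2]>120)
for s,c in blobs(o[150:200,186:350],40): print('lever',s+[186,150,0,0,0],np.round(ray(p,c+[186,150],.04),4))
# held relay
g=cv2.cvtColor(im,cv2.COLOR_RGB2GRAY); print(g[280,230:330:4])
u=quad(((g>120)[235:320,245:320]))+[245,235]; print(rect(ray(p,u,.1882+.026)),cv2.boundingRect(u.astype(np.int32)))
E
```

```text
[   7   25   41   49 1790] (array([570.5, -22.2]), array([39.4, 46.6]), 84.26)
[  61   25   36   47 1469] (array([566.4, -73.1]), array([34.9, 44.6]), 84.26)
[ 114   26   36   46 1531] (array([ 560.6, -125.4]), array([35.4, 43.7]), 84.26)
lever [198 160  24  25 427] [[ 0.5398 -0.018   0.04  ]]
lever [256 161  18  24 346] [[ 0.535  -0.0703  0.04  ]]
lever [310 161  20  24 375] [[ 0.5295 -0.1227  0.04  ]]
[ 48  48  48  79 107  52 140 216 228 220 173 172 170 170 173 177 226 222
 214 110  51 116  66  45  44]
(array([516. , -83.4]), array([23.3, 30.3]), 84.16) (253, 253, 54, 61)
```

```bash
python3 - <<'E'
from h import *
p=np.load('w4p.npy',allow_pickle=True).item(); im=cv2.imread('pics/w4.png')[:,:,::-1].copy()
H=hsv(im)
for nm,u in(('1',214),('2',266),('3',318)):
    b=(u-16,118,u+16,154); h=H[b[1]:b[3],b[0]:b[2]]
    m=(h[...,0]<28)&(h[...,0]>10)&(h[...,1]>110)&(h[...,2]>110)
    v,x=np.nonzero(m); bb=[x.min()+b[0],x.max()+b[0],v.min()+b[1],v.max()+b[1]]
    print(nm,len(x),bb,np.round(ray(p,[(bb[0]+bb[1])/2,(bb[2]+bb[3])/2],.021),4),np.round(ray(p,[x.mean()+b[0],v.mean()+b[1]],.021),4))
    w=(h[...,1]<50)&(h[...,2]>130)
    print('  screws',[np.round(ray(p,c+[b[0],b[1]],.031)[0,:2],4).tolist() for s,c in blobs(w,4)])
cv2.imwrite('pics/crop4.png',cv2.resize(im[100:200,180:350,::-1],None,fx=4.7,fy=4.7,interpolation=cv2.INTER_CUBIC))
E
```

```text
1 114 [np.int64(205), np.int64(224), np.int64(126), np.int64(147)] [[ 0.5728 -0.0222  0.021 ]] [[ 0.5731 -0.0222  0.021 ]]
  screws [[0.5815, -0.0099], [0.5789, -0.0376], [0.5659, -0.0075], [0.5632, -0.0357]]Traceback (most recent call last):
  File "<stdin>", line 7, in <module>
    return umr_minimum(a, axis, None, out, keepdims, initial, where)
ValueError: zero-size array to reduction operation minimum which has no identity
```

Socket 1's pins put its centre at (0.573, -0.0222), which agrees with the estimate. Socket 2 is therefore at about (0.568, -0.074), and I'll plug the held relay in there.

```bash
python3 - <<'E'
from h import *
state();go([.568,-.0745,.06],-.1)
E
```

```text
t 6.55 p [ 0.5159 -0.0846  0.1882] rpy [-3.1409  0.0039 -0.1014] F [ 0.1 -1.1 -0.4] w 0.0233 ff 40.4
shift [ 0.0514 -0.0153  0.128 ] turn [-0.0001  0.0006 -0.0002]
```

Request:
{"fn": "move_arm", "kwargs": {
  "moves": [
    [[0.1,0.0514,-0.0153,0.02,0,0.0006,0],[0.1,0.0514,-0.0153,0.06,0,0.0006,0],[0.1,0.0514,-0.0153,0.1,0,0.0006,0],[0.1,0.0514,-0.0153,0.128,0,0.0006,0],[0.1,0.0514,-0.0153,0.128,0,0.0006,0]]
  ]
}}

```text
clock: 7.05
position: [0.5661, -0.0745, 0.0568]
tool_rot: [-3.141, 0.006, -0.102]
force: [0.4, -0.3, -0.8]
grip_width: 0.0234
finger_force: 40.4
```

Request:
{"fn": "move_arm", "kwargs": {
  "moves": [
    [[0.1,0,0,0,0,0,0],[0.1,0,0,0,0,0,0]]
  ]
}}

```text
clock: 7.25
position: [0.5694, -0.0739, 0.062]
tool_rot: [-3.14, -0.003, -0.101]
force: [-0.2, -0.1, -0.2]
grip_width: 0.0235
finger_force: 40.4
```

```bash
python3 - <<'E'
from h import *
im,p=snap("wrist","w5");state();go([.568,-.0745,.0286],-.1)
u=np.array([250,235]);g=cv2.cvtColor(im,cv2.COLOR_RGB2GRAY)
q=quad((g>150)[235:320,245:320])+[245,235]; print(rect(ray(p,q,.06+.0244)))
E
```

```text
t 7.3 p [ 0.5695 -0.0736  0.0621] rpy [-3.1404 -0.0032 -0.1008] F [ 0.2 -1.1 -0.2] w 0.0228 ff 40.4
shift [-0.0015  0.001   0.0335] turn [-0.0002 -0.0005 -0.0001]
(array([565.3, -72.7]), array([24.1, 33.9]), 84.25)
```

View pics/w5.png

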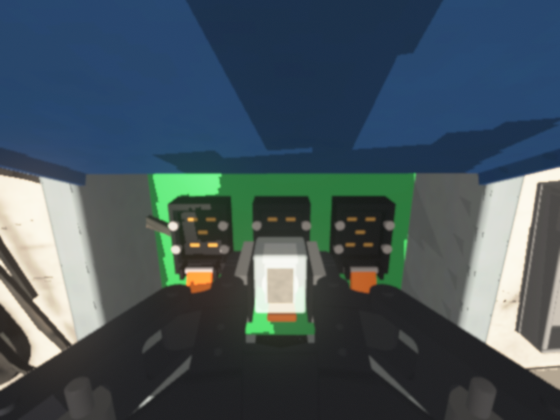

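Just above socket 2. The screws of sockets 1 and 3 centre at about (199.5,237.5) and (363,238), so I can use those to cross-check the socket line.

```bash
python3 - <<'E'
from h import *
p=bot.camera_params("wrist");p['f']=210/np.tan(np.radians(p['vertical_fov']/2))
im=cv2.imread('pics/w5.png')[:,:,::-1].copy();H=hsv(im)
for b in((168,215,232,258),(332,215,396,258)):
    h=H[b[1]:b[3],b[0]:b[2]]
    w=(h[...,1]<60)&(h[...,2]>115); S=[c+[b[0],b[1]] for s,c in blobs(w,15)]
    print('screws',np.round(S,1).tolist(),np.round(ray(p,np.mean(S,0),.031),4))
    m=(h[...,0]<28)&(h[...,0]>8)&(h[...,1]>130)&(h[...,2]>100); v,x=np.nonzero(m)
    print(' pins',np.round(ray(p,[(x.min()+x.max())/2+b[0],(v.min()+v.max())/2+b[1]],.0215),4),x.min()+b[0],x.max()+b[0],v.min()+b[1],v.max()+b[1])
E
```

```text
screws [[172.3, 226.1], [222.6, 225.5], [175.7, 249.2], [223.2, 249.2]] [[ 0.5727 -0.0219  0.031 ]]
 pins [[ 0.5726 -0.0217  0.0215]] 187 217 217 247
screws [[339.7, 225.2], [389.8, 225.1], [338.3, 248.9], [387.4, 248.7]] [[ 0.5627 -0.1255  0.031 ]]
 pins [[ 0.5626 -0.1255  0.0215]] 346 374 218 245
```

Request:
{"fn": "move_arm", "kwargs": {
  "moves": [
    [[0.1,-0.002,0.001,0.006,0,-0.0005,0],[0.1,-0.002,0.001,0.012,0,-0.0005,0],[0.1,-0.002,0.001,0.018,0,-0.0005,0],[0.1,-0.002,0.001,0.022,0,-0.0005,0],[0.1,-0.002,0.001,0.026,0,-0.0005,0]]
  ]
}}

```text
clock: 7.8
position: [0.5677, -0.0739, 0.0349]
tool_rot: [-3.14, -0.0, -0.1]
force: [3.2, -0.8, 26.3]
grip_width: 0.0231
finger_force: 45.4
```

Request:
{"fn": "move_arm", "kwargs": {
  "moves": [
    [[0.1,0,0,0.003,0,0,0],[0.1,0,0,0.006,0,0,0],[0.1,0,0,0.008,0,0,0]]
  ]
}}

```text
clock: 8.1
position: [0.5699, -0.0741, 0.0298]
tool_rot: [-3.14, -0.005, -0.1]
force: [-14.4, 1.5, 99.2]
grip_width: 0.0235
finger_force: 86.1
```

Request:
{"fn": "move_arm", "kwargs": {
  "moves": [
    [[0.1,0,0,-0.004,0,0,0]]
  ]
}}

```text
clock: 8.2
position: [0.5678, -0.0739, 0.0316]
tool_rot: [-3.14, -0.0, -0.1]
force: [-1.0, -0.3, -0.5]
grip_width: 0.0235
finger_force: 46.3
```

```bash
python3 - <<'E'
from h import *
state();im,p=snap("wrist","w6");state()
x,y,z=.5676,-.0737,.053
for dx,dy in((15,12),(15,-12),(-15,12),(-15,-12)):
    e=np.array([np.cos(-.1),np.sin(-.1)]);f=np.array([-e[1],e[0]])
    print(np.round(proj(p,np.r_[np.array([x,y])+e*dx/1e3+f*dy/1e3,z]),1))
cv2.imwrite('pics/w6c.png',cv2.resize(im[180:350,180:380,::-1],None,fx=3.5,fy=3.5,interpolation=cv2.INTER_CUBIC))
E
```

```text
t 8.2 p [ 0.5678 -0.0739  0.0316] rpy [-3.1403e+00 -4.0000e-04 -1.0000e-01] F [-1.  -0.3 -0.5] w 0.0235 ff 46.3
t 8.25 p [ 0.5673 -0.0739  0.0315] rpy [-3.1403e+00  6.0000e-04 -1.0000e-01] F [-0.   0.3  0.4] w 0.0232 ff 46.3
[[253.5 249. ]]
[[307.5 249.1]]
[[255.1 307.1]]
[[305.9 307.2]]
```

View pics/w6c.png

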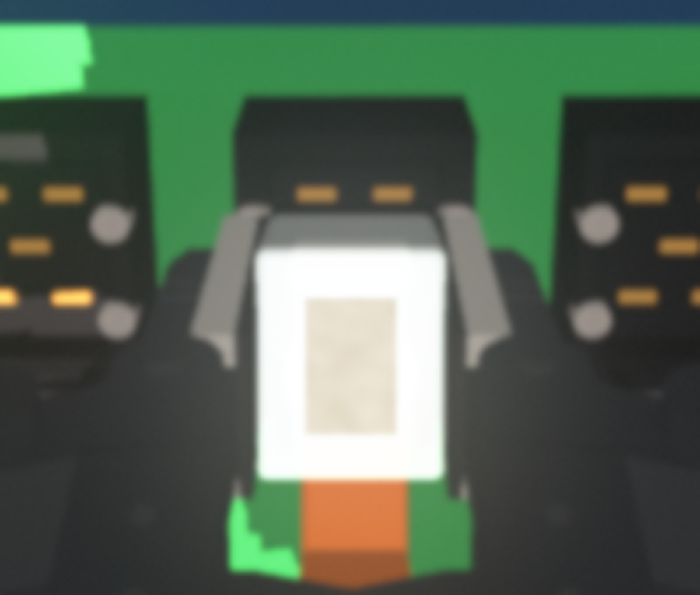

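The relay's top (crop 257..443 by 250..478) appears a little longer than expected, so it may be tilted. I'll solve its pose from the four top corners in the before and after pictures.

```bash
cat >> h.py <<'E'
def topquad(im,box,th):
    u0,v0,u1,v1=box; g=cv2.GaussianBlur(im,(3,3),0).min(2)[v0:v1,u0:u1]
    c=cv2.convexHull(quad(g>th).astype(np.int32)); 
    for e in np.arange(2,12,.5):
        q=cv2.approxPolyDP(c,e,True)[:,0,:]
        if len(q)<=4: break
    return q+[u0,v0]
def pnp(p,q):  # top-face pose in world; q 4 px
    q=q[np.argsort(q[:,1])]; q=np.r_[q[:2][np.argsort(q[:2,0])],q[2:][np.argsort(-q[2:,0])]].astype(float) # TL TR BR BL
    K=np.array([[p['f'],0,p['cx']],[0,p['f'],p['cy']],[0,0,1]])
    obj=np.array([[15,12,0],[15,-12,0],[-15,-12,0],[-15,12,0]],float)/1e3
    n,rv,tv,er=cv2.solvePnPGeneric(obj,q,K,None,flags=cv2.SOLVEPNP_IPPE)
    for a,b,e in zip(rv,tv,er):
        Rw=p['R'].T@cv2.Rodrigues(a)[0]; X=p['R'].T@(b.ravel()-p['t'])
        print('  top centre',np.round(X,4),'normal',np.round(Rw[:,2],3),'yaw',round(np.arctan2(Rw[1,0],Rw[0,0]),3),'err',np.round(e,2))
E
python3 - <<'E'
from h import *
p4=np.load('w4p.npy',allow_pickle=True).item()
p6=bot.camera_params("wrist");p6['f']=p4['f']
for n,p in(('w4',p4),('w6',p6)):
  im=cv2.imread(f'pics/{n}.png')[:,:,::-1].copy()
  for th in(140,175,200):
    q=topquad(im,(240,235,320,330),th); print(n,th,q.tolist())
    if len(q)==4: pnp(p,q)
E
```

```text
w4 140 [[304, 255], [304, 311], [256, 312], [254, 256]]
  top centre [ 0.5085 -0.0826  0.2021] normal [ 0.064 -0.02   0.998] yaw -0.084 err [0.04]
  top centre [ 0.5099 -0.0828  0.2021] normal [ 0.862 -0.077  0.5  ] yaw -0.064 err [1.59]
w4 175 [[304, 257], [303, 311], [257, 311], [255, 257]]
  top centre [ 0.5057 -0.0825  0.1981] normal [0.058 0.008 0.998] yaw -0.092 err [0.15]
  top centre [ 0.5073 -0.0826  0.1983] normal [ 0.867 -0.103  0.488] yaw -0.08 err [1.72]
w4 200 [[302, 258], [303, 309], [257, 310], [256, 259]]
  top centre [ 0.5031 -0.0821  0.1939] normal [ 0.011 -0.015  1.   ] yaw -0.083 err [0.43]
  top centre [ 0.5043 -0.0822  0.1935] normal [ 0.888 -0.079  0.454] yaw -0.058 err [1.15]
w6 140 [[306, 251], [306, 315], [254, 316], [253, 252]]
  top centre [ 0.5653 -0.0732  0.054 ] normal [ 0.2   -0.055  0.978] yaw -0.092 err [0.06]
  top centre [ 0.5664 -0.0732  0.0538] normal [ 0.781 -0.047  0.623] yaw -0.086 err [1.36]
w6 175 [[304, 251], [305, 315], [254, 315], [254, 252]]
  top centre [ 0.5627 -0.0726  0.0491] normal [ 0.303 -0.041  0.952] yaw -0.091 err [0.24]
  top centre [ 0.5633 -0.0727  0.0489] normal [ 0.706 -0.068  0.705] yaw -0.086 err [0.76]
w6 200 [[304, 252], [305, 314], [255, 315], [254, 253]]
  top centre [ 0.5617 -0.0727  0.048 ] normal [ 0.253 -0.041  0.967] yaw -0.083 err [0.06]
  top centre [ 0.5626 -0.0727  0.0477] normal [ 0.744 -0.064  0.665] yaw -0.073 err [0.99]
```

The corners suggest the relay is tilted by about 11°, front up. I'll release it, let it settle, and look again.

Request:
{"fn": "move_arm", "kwargs": {
  "moves": [
    [[0.5,0,0,0,0,0,0],[0.5,0,0,0,0,0,0],[0.5,0,0,0,0,0,0],[0.5,0,0,-0.04,0,0,0],[0.5,-0.03,0,-0.09,0,0,0]]
  ]
}}

```text
clock: 8.75
position: [0.5418, -0.0712, 0.113]
tool_rot: [-3.14, 0.004, -0.1]
force: [-0.5, -0.6, 1.4]
grip_width: 0.0423
finger_force: 0.0
```

Request:
{"fn": "move_arm", "kwargs": {
  "moves": [
    [[0.5,-0.03,0,-0.02,0,0,0],[0.5,-0.03,0,-0.02,0,0,0]]
  ]
}}

```text
clock: 8.95
position: [0.5095, -0.0685, 0.1358]
tool_rot: [-3.14, 0.001, -0.1]
force: [0.9, 0.4, -0.6]
grip_width: 0.0428
finger_force: 0.0
```

```bash
python3 - <<'E'
from h import *
state();im,p=snap("wrist","w7")
x,y,z=.5676,-.0737,.053
e=np.array([np.cos(-.1),np.sin(-.1)]);f=np.array([-e[1],e[0]])
print(np.round([proj(p,np.r_[np.array([x,y])+e*dx/1e3+f*dy/1e3,z])[0] for dx,dy in((15,12),(15,-12),(-15,-12),(-15,12))],1).tolist())
u,v=proj(p,[x,y,z])[0].astype(int)
for th in(120,150,180):
    q=topquad(im,(u-40,v-40,u+40,v+50),th); print(th,q.tolist())
    if len(q)==4: pnp(p,q)
cv2.imwrite('pics/w7c.png',cv2.resize(im[v-70:v+80,u-90:u+90,::-1],None,fx=4,fy=4,interpolation=cv2.INTER_CUBIC))
E
```

```text
t 8.95 p [ 0.5095 -0.0685  0.1358] rpy [-3.1405e+00  7.0000e-04 -1.0040e-01] F [ 0.9  0.4 -0.6] w 0.0428 ff 0.0
[[263.2, 113.0], [296.3, 113.0], [295.7, 154.6], [263.9, 154.6]]
120 [[305, 94], [314, 114], [295, 147], [267, 152], [239, 94]]
150 [[293, 109], [294, 147], [264, 147], [264, 109]]
  top centre [ 0.571  -0.0732  0.0303] normal [ 0.144 -0.128  0.981] yaw -0.087 err [0.27]
  top centre [ 0.5709 -0.0731  0.0304] normal [-0.067  0.11   0.992] yaw -0.088 err [0.41]
180 [[293, 110], [293, 146], [265, 146], [265, 110]]
  top centre [ 0.5704 -0.0732  0.0154] normal [ 0.112 -0.007  0.994] yaw -0.101 err [0.1]
  top centre [ 0.5703 -0.0732  0.0154] normal [-0.033 -0.01   0.999] yaw -0.101 err [0.18]
```

View pics/w7c.png

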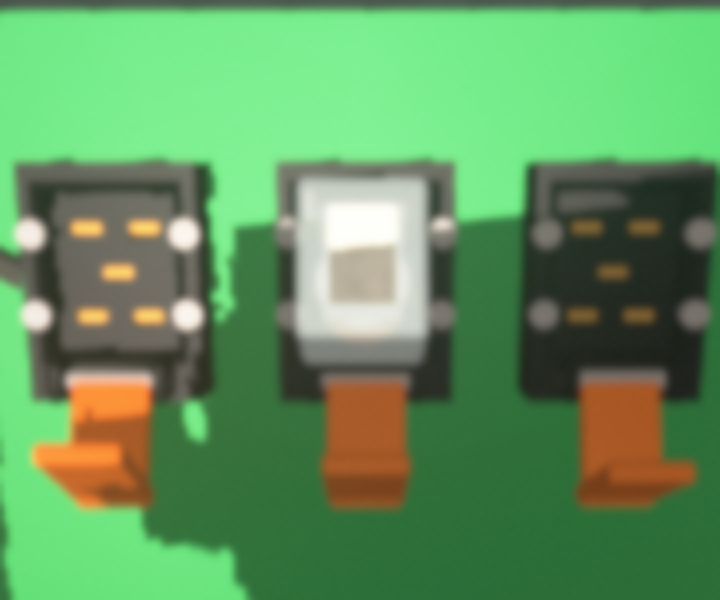

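The relay is in the pocket but leaning back: its top spans crop v 178..340 and a strip of the front face shows below it. Pressing down on its front top edge with shut fingers should bring it upright and home.

```bash
python3 - <<'E'
from h import *
state();go([.5577,-.0727,.07],-.1)
E
```

```text
t 9.0 p [ 0.5108 -0.0685  0.1346] rpy [-3.1404e+00  8.0000e-04 -1.0010e-01] F [ 0.7  0.3 -0.1] w 0.0426 ff 0.0
shift [ 0.0471 -0.0004  0.0646] turn [-0.0002  0.0001 -0.    ]
```

Request:
{"fn": "move_arm", "kwargs": {
  "moves": [
    [[0,0.047,0,0,0,0,0],[0,0.047,0,0,0,0,0],[0,0.047,0,0.03,0,0,0],[0,0.047,0,0.06,0,0,0],[0,0.047,0,0.065,0,0,0]]
  ]
}}

```text
clock: 9.5
position: [0.5564, -0.0727, 0.0646]
tool_rot: [-3.141, 0.008, -0.1]
force: [-0.2, 0.6, -0.1]
grip_width: -0.0001
finger_force: 0.0
```

Request:
{"fn": "move_arm", "kwargs": {
  "moves": [
    [[0,0,0,0.002,0,0,0],[0,0,0,0.005,0,0,0],[0,0,0,0.008,0,0,0],[0,0,0,0.01,0,0,0],[0,0,0,0.012,0,0,0]]
  ]
}}

```text
clock: 10.0
position: [0.5594, -0.0732, 0.0592]
tool_rot: [-3.14, -0.001, -0.1]
force: [-16.3, 1.8, 73.0]
grip_width: 0.0005
finger_force: 36.3
```

Request:
{"fn": "move_arm", "kwargs": {
  "moves": [
    [[0,0,0,0.001,0,0,0],[0,0,0,0.002,0,0,0]]
  ]
}}

```text
clock: 10.2
position: [0.5598, -0.0733, 0.0588]
tool_rot: [-3.14, -0.003, -0.101]
force: [-22.5, 2.4, 90.9]
grip_width: 0.0002
finger_force: 45.6
```

It is jammed at 91 N with its front edge still about 6 mm high, because its base sits too far forward. I'll back off, regrip it, set it down flat in the tray to level it, and try again with better centring.

Request:
{"fn": "move_arm", "kwargs": {
  "moves": [
    [[0,0,0,-0.006,0,0,0],[0.5,0,0,-0.035,0,0,0],[0.5,0.01,0,-0.045,0,0,0],[0.5,0.01,0,-0.045,0,0,0],[0.5,0.01,0,-0.045,0,0,0]]
  ]
}}

```text
clock: 10.7
position: [0.5677, -0.0741, 0.0992]
tool_rot: [-3.14, 0.002, -0.1]
force: [-0.7, -0.6, -0.0]
grip_width: 0.0425
finger_force: 0.0
```

```bash
python3 - <<'E'
from h import *
state();im,p=snap("wrist","w8")
u,v=proj(p,[.5676,-.0737,.05])[0].astype(int);print(u,v)
cv2.imwrite('pics/w8c.png',cv2.resize(im[v-70:v+80,u-90:u+90,::-1],None,fx=4,fy=4,interpolation=cv2.INTER_CUBIC))
go([.5676,-.0737,.034],-.1)
E
```

```text
t 10.7 p [ 0.5677 -0.0741  0.0992] rpy [-3.1404e+00  2.2000e-03 -1.0010e-01] F [-0.7 -0.6 -0. ] w 0.0425 ff 0.0
280 224
shift [ 0.0005 -0.0002  0.0647] turn [-0.0002  0.0005  0.    ]
```

View pics/w8c.png

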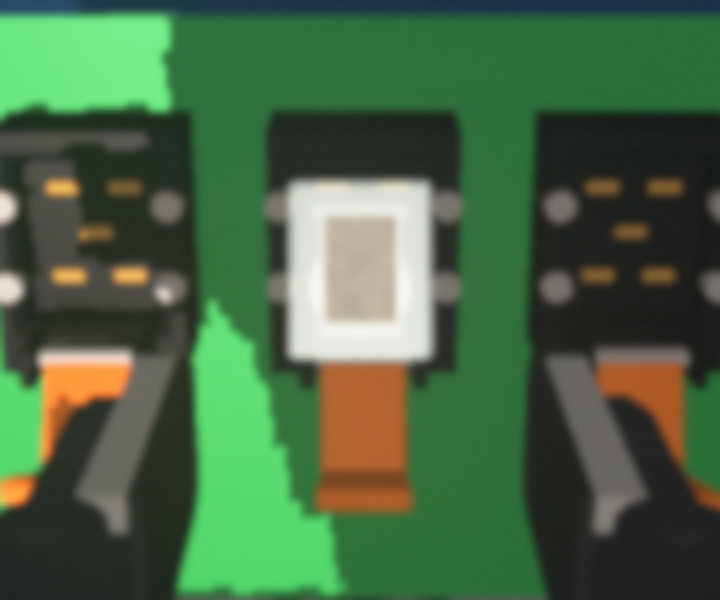

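From behind, no rear face is visible, so the relay leans back about 16° and its base is too far forward. Regripping and taking it back to the tray to level it.

Request:
{"fn": "move_arm", "kwargs": {
  "moves": [
    [[0.5,0.0005,0,0.03,0,0.0004,0],[0.5,0.0005,0,0.06,0,0.0004,0],[0.5,0.0005,0,0.063,0,0.0004,0],[0.1,0.0005,0,0.063,0,0.0004,0],[0.1,0.0005,0,0.063,0,0.0004,0]]
  ]
}}

```text
clock: 11.25
position: [0.5686, -0.0741, 0.0371]
tool_rot: [-3.14, -0.001, -0.1]
force: [-0.5, -0.3, 0.3]
grip_width: 0.0233
finger_force: 43.0
```

Request:
{"fn": "move_arm", "kwargs": {
  "moves": [
    [[0.1,0,0,0,0,0,0],[0.1,0,0,-0.01,0,0,0],[0.1,0,0,-0.05,0,0,0],[0.1,0,0,-0.1,0,0,0],[0.1,0,0,-0.13,0,0,0]]
  ]
}}

```text
clock: 11.75
position: [0.569, -0.0744, 0.1708]
tool_rot: [-3.14, -0.004, -0.1]
force: [0.6, -1.2, 0.3]
grip_width: 0.0233
finger_force: 43.1
```

```bash
python3 - <<'E'
from h import *
state();go([.544,-.390,.165],-.1)
im,p=snap("top","top3")
g=im[195:260,300:390]
for s,c in blobs((g.min(2)>190),10): print(s,ray(p,c+[300,195],.036))
E
```

```text
t 11.75 p [ 0.569  -0.0744  0.1708] rpy [-3.1402 -0.0039 -0.1003] F [ 0.6 -1.2  0.3] w 0.0233 ff 43.1
shift [0.0067 0.3166 0.0054] turn [-0.0002 -0.0006 -0.    ]
[62 43 10 11 81] [[ 0.48398788 -0.39381989  0.036     ]]
[  0  46  11  19 129] [[ 0.4668706  -0.23432925  0.036     ]]
```

Request:
{"fn": "move_arm", "kwargs": {
  "moves": [
    [[0.1,0.006,0.316,0,0,-0.0005,0],[0.1,0.006,0.316,0,0,-0.0005,0],[0.1,0.006,0.316,0,0,-0.0005,0],[0.1,0.006,0.316,0,0,-0.0005,0],[0.1,0.006,0.316,0,0,-0.0005,0]]
  ]
}}

```text
clock: 12.3
position: [0.5475, -0.3254, 0.1674]
tool_rot: [-3.141, 0.002, -0.1]
force: [1.1, 0.4, -0.0]
grip_width: 0.0226
finger_force: 43.2
```

Request:
{"fn": "move_arm", "kwargs": {
  "moves": [
    [[0.1,0.001,0.072,0,0,0,0],[0.1,0.001,0.072,0.03,0,0,0],[0.1,0.001,0.072,0.08,0,0,0],[0.1,0.001,0.072,0.11,0,0,0],[0.1,0.001,0.072,0.13,0,0,0]]
  ]
}}

```text
clock: 12.8
position: [0.5405, -0.3945, 0.0343]
tool_rot: [-3.139, 0.005, -0.1]
force: [-0.4, -0.4, -0.1]
grip_width: 0.0234
finger_force: 43.2
```

Request:
{"fn": "move_arm", "kwargs": {
  "moves": [
    [[0.1,0,0,0,0,0,0]]
  ]
}}

```text
clock: 12.9
position: [0.5401, -0.3941, 0.0341]
tool_rot: [-3.139, 0.006, -0.1]
force: [0.4, -0.3, 0.2]
grip_width: 0.0228
finger_force: 43.1
```

```bash
python3 - <<'E'
from h import *
state();go([.544,-.391,.012],-.1)
E
```

```text
t 12.9 p [ 0.5401 -0.3941  0.0341] rpy [-3.1387  0.0063 -0.1   ] F [ 0.4 -0.3  0.2] w 0.0228 ff 43.1
shift [ 0.0037 -0.0034  0.0221] turn [-0.0005  0.001  -0.    ]
```

Request:
{"fn": "move_arm", "kwargs": {
  "moves": [
    [[0.1,0.0037,-0.003,0.004,0,0.001,0],[0.1,0.0037,-0.003,0.008,0,0.001,0],[0.1,0.0037,-0.003,0.011,0,0.001,0]]
  ]
}}

```text
clock: 13.2
position: [0.546, -0.3924, 0.0259]
tool_rot: [-3.141, -0.005, -0.1]
force: [-0.1, -0.0, -1.3]
grip_width: 0.0232
finger_force: 43.1
```

Request:
{"fn": "move_arm", "kwargs": {
  "moves": [
    [[0.1,0,0,0.003,0,0,0],[0.1,0,0,0.005,0,0,0]]
  ]
}}

```text
clock: 13.4
position: [0.5454, -0.3924, 0.0199]
tool_rot: [-3.141, -0.003, -0.1]
force: [0.6, 0.6, -0.5]
grip_width: 0.0229
finger_force: 43.1
```

Request:
{"fn": "move_arm", "kwargs": {
  "moves": [
    [[0.1,0,0,0.002,0,0,0],[0.1,0,0,0.004,0,0,0]]
  ]
}}

```text
clock: 13.6
position: [0.5456, -0.3926, 0.0185]
tool_rot: [-3.141, -0.004, -0.1]
force: [-19.9, 14.4, 68.0]
grip_width: 0.023
finger_force: 52.1
```

Request:
{"fn": "move_arm", "kwargs": {
  "moves": [
    [[0.1,0,0,0.002,0,0,0],[0.1,0,0,0.003,0,0,0]]
  ]
}}

```text
clock: 13.8
position: [0.5466, -0.3928, 0.0168]
tool_rot: [-3.141, -0.006, -0.1]
force: [-18.0, 13.2, 69.8]
grip_width: 0.0231
finger_force: 54.4
```

Request:
{"fn": "move_arm", "kwargs": {
  "moves": [
    [[0.1,0,0,-0.003,0,0,0],[0.5,0,0,-0.003,0,0,0],[0.5,0,0,-0.003,0,0,0],[0.5,0,0,-0.03,0,0,0],[0.5,0,0,-0.075,0,0,0]]
  ]
}}

```text
clock: 14.3
position: [0.5435, -0.3912, 0.0855]
tool_rot: [-3.138, 0.002, -0.1]
force: [0.5, -1.3, -0.2]
grip_width: 0.0425
finger_force: 0.0
```

Request:
{"fn": "move_arm", "kwargs": {
  "moves": [
    [[0.5,-0.06,0,0,0,0,0],[0.5,-0.06,0,0,0,0,0],[0.5,-0.06,0,0,0,0,0]]
  ]
}}

```text
clock: 14.6
position: [0.4834, -0.3868, 0.0877]
tool_rot: [-3.14, -0.002, -0.102]
force: [0.3, -0.4, 0.4]
grip_width: 0.0429
finger_force: 0.0
```

```bash
python3 - <<'E'
from h import *
state();im,p=snap("wrist","w9")
print(proj(p,[.545,-.392,.036]))
cv2.imwrite('pics/w9c.png',im[40:340,130:430,::-1])
a=np.linalg.inv(np.eye(3))
for th in(110,140,170):
  u,v=proj(p,[.545,-.392,.036])[0].astype(int)
  q=topquad(im,(u-35,v-38,u+35,v+38),th); print(q.tolist())
  if len(q)==4: pnp(p,q)
  print(rect(ray(p,q,.036)))
E
```

```text
t 14.6 p [ 0.4834 -0.3868  0.0877] rpy [-3.1405e+00 -1.9000e-03 -1.0190e-01] F [ 0.3 -0.4  0.4] w 0.0429 ff 0.0
[[279.07882516 131.85530769]]
[[286, 93], [297, 166], [262, 168], [244, 144], [244, 93]]
(array([ 546.3, -385.8]), array([33.4, 46.9]), 87.46)
[[296, 122], [296, 166], [262, 167], [260, 123]]
  top centre [ 0.5356 -0.3906  0.0234] normal [-0.075 -0.037  0.996] yaw -0.081 err [0.04]
  top centre [ 0.536  -0.3906  0.0235] normal [0.255 0.007 0.967] yaw -0.078 err [0.33]
(array([ 536.9, -390.9]), array([22.7, 27.9]), 85.78)
[[296, 123], [295, 166], [262, 166], [261, 123]]
  top centre [ 0.5351 -0.3905  0.0171] normal [-0.025 -0.01   1.   ] yaw -0.103 err [0.09]
  top centre [ 0.5354 -0.3905  0.0172] normal [ 0.207 -0.02   0.978] yaw -0.102 err [0.29]
(array([ 536.9, -390.8]), array([22.1, 27.3]), 84.15)
```

View pics/w9c.png

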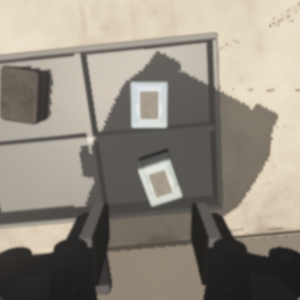

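The relay now stands level at about (0.537, -0.391), roughly 8 mm ahead of where the tool let it go. The near relay has not moved. I'll regrasp centred, with a 42 mm opening that clears the walls.

```bash
python3 - <<'E'
from h import *
state();go([.5369,-.3908,.08],-.1);im,p=snap("wrist","w10")
g=im.min(2);u,v=proj(p,[.4826,-.3926,.036])[0].astype(int);print(u,v)
for th in(110,130,150): print(relayrect(im,p,(u-38,v-25,u+32,v+25),th,.036))
E
```

```text
t 14.65 p [ 0.485  -0.3866  0.0876] rpy [-3.1403e+00 -2.8000e-03 -1.0090e-01] F [-0.2  0.6 -0. ] w 0.0427 ff 0.0
shift [ 0.0521 -0.001   0.0077] turn [-0.0002 -0.0004 -0.0001]
289 225
((268, 200, 46, 50), (array([ 482.8, -393.1]), array([31.6, 24.8]), 14.3))
((268, 202, 45, 48), (array([ 482.5, -393.2]), array([30.7, 24. ]), 13.7))
((269, 202, 44, 46), (array([ 482.9, -393.1]), array([29.5, 23.3]), 13.27))
```

Request:
{"fn": "move_arm", "kwargs": {
  "moves": [
    [[0.5,0.052,-0.001,0.0077,0,-0.0003,0],[0.5,0.052,-0.001,0.0077,0,-0.0003,0],[0.5,0.052,-0.001,0.0077,0,-0.0003,0],[0.5,0.052,-0.001,0.0077,0,-0.0003,0]]
  ]
}}

```text
clock: 15.1
position: [0.5371, -0.3904, 0.0795]
tool_rot: [-3.14, -0.0, -0.1]
force: [0.3, 0.4, -0.3]
grip_width: 0.0427
finger_force: 0.0
```

```bash
python3 - <<'E'
from h import *
state();im,p=snap("wrist","w11")
u,v=proj(p,[.5369,-.3908,.036])[0].astype(int);print(u,v)
for th in(110,130,150,170):
    print(relayrect(im,p,(u-38,v-35,u+38,v+35),th,.036))
go([.5369,-.3908,.013],-.1)
E
```

```text
t 15.1 p [ 0.5371 -0.3904  0.0795] rpy [-3.1402e+00 -3.0000e-04 -9.9800e-02] F [ 0.3  0.4 -0.3] w 0.0427 ff 0.0
281 227
((263, 205, 38, 45), (array([ 537. , -390.9]), array([24.8, 31.4]), 84.33))
((264, 206, 37, 43), (array([ 536.9, -391.1]), array([23.8, 30.2]), 83.41))
((264, 207, 36, 42), (array([ 536.6, -390.9]), array([23.5, 29.3]), 84.33))
((265, 207, 35, 41), (array([ 536.9, -391.1]), array([22.5, 28.6]), 83.47))
shift [0.0001 0.0003 0.0668] turn [-0.0002 -0.0001 -0.    ]
```

Request:
{"fn": "move_arm", "kwargs": {
  "moves": [
    [[0.5,0,0.0006,0.03,0,0,0],[0.5,0,0.0006,0.055,0,0,0],[0.5,0,0.0006,0.066,0,0,0],[0.5,0,0.0006,0.066,0,0,0],[0.5,0,0.0006,0.066,0,0,0]]
  ]
}}

```text
clock: 15.65
position: [0.5375, -0.3915, 0.015]
tool_rot: [-3.141, -0.002, -0.1]
force: [-0.4, 0.5, 0.4]
grip_width: 0.0429
finger_force: 0.0
```

Request:
{"fn": "move_arm", "kwargs": {
  "moves": [
    [[0.2,0,0,0,0,0,0],[0.1,0,0,0,0,0,0],[0.1,0,0,0,0,0,0],[0.1,0,0,0,0,0,0]]
  ]
}}

```text
clock: 16.05
position: [0.5379, -0.3915, 0.0155]
tool_rot: [-3.141, -0.003, -0.1]
force: [-0.1, 0.3, 4.3]
grip_width: 0.0236
finger_force: 39.6
```

Request:
{"fn": "move_arm", "kwargs": {
  "moves": [
    [[0.1,0,0,-0.02,0,0,0],[0.1,0,0,-0.06,0,0,0],[0.1,0,0,-0.11,0,0,0],[0.1,0.01,-0.03,-0.15,0,0,0],[0.1,0.01,-0.08,-0.15,0,0,0]]
  ]
}}

```text
clock: 16.55
position: [0.5572, -0.3165, 0.1706]
tool_rot: [3.138, -0.01, -0.105]
force: [3.6, 1.0, -0.9]
grip_width: 0.0237
finger_force: 39.4
```

```bash
python3 - <<'E'
from h import *
state();go([.5686,-.0742,.165],-.098)
E
```

```text
t 16.55 p [ 0.5572 -0.3165  0.1706] rpy [ 3.1383 -0.0104 -0.1047] F [ 3.6  1.  -0.9] w 0.0237 ff 39.4
shift [-0.0141 -0.2422  0.0046] turn [ 0.0005 -0.0017 -0.0011]
```

Request:
{"fn": "move_arm", "kwargs": {
  "moves": [
    [[0.1,-0.012,-0.24,0,0,0,0],[0.1,-0.012,-0.24,0,0,0,0],[0.1,-0.012,-0.24,0,0,0,0],[0.1,-0.012,-0.24,0,0,0,0],[0.1,-0.012,-0.24,0,0,0,0]]
  ]
}}

```text
clock: 17.05
position: [0.5671, -0.0702, 0.1655]
tool_rot: [-3.14, -0.003, -0.099]
force: [1.2, -0.2, 0.0]
grip_width: 0.0233
finger_force: 39.4
```

Request:
{"fn": "move_arm", "kwargs": {
  "moves": [
    [[0.1,0,0,0,0,0,0],[0.1,0,0,0,0,0,0]]
  ]
}}

```text
clock: 17.25
position: [0.5673, -0.0725, 0.1653]
tool_rot: [-3.14, -0.002, -0.098]
force: [-0.3, -0.7, -0.8]
grip_width: 0.0232
finger_force: 39.4
```

```bash
python3 - <<'E'
from h import *
state();go([.5686,-.0742,.06],-.098)
E
```

```text
t 17.25 p [ 0.5673 -0.0725  0.1653] rpy [-3.1405e+00 -2.4000e-03 -9.8200e-02] F [-0.3 -0.7 -0.8] w 0.0232 ff 39.4
shift [0.0012 0.0016 0.1053] turn [-0.0002 -0.0004 -0.    ]
```

Request:
{"fn": "move_arm", "kwargs": {
  "moves": [
    [[0.1,0.001,0.0016,0.04,0,-0.0004,0],[0.1,0.001,0.0016,0.08,0,-0.0004,0],[0.1,0.001,0.0016,0.105,0,-0.0004,0],[0.1,0.001,0.0016,0.105,0,-0.0004,0],[0.1,0.001,0.0016,0.105,0,-0.0004,0]]
  ]
}}

```text
clock: 17.75
position: [0.5682, -0.076, 0.0603]
tool_rot: [-3.141, 0.001, -0.102]
force: [-0.2, -0.1, 0.8]
grip_width: 0.0233
finger_force: 39.4
```

Request:
{"fn": "move_arm", "kwargs": {
  "moves": [
    [[0.1,0,0,0,0,0,0]]
  ]
}}

```text
clock: 17.85
position: [0.5689, -0.0755, 0.0612]
tool_rot: [-3.141, -0.001, -0.101]
force: [-0.0, -0.4, -0.4]
grip_width: 0.0231
finger_force: 39.4
```

```bash
python3 - <<'E'
from h import *
o=state();go([.5686,-.0742,.0325],-.098)
im,p=snap("wrist","w12")
for th in(140,175):
    q=topquad(im,(240,225,320,330),th); print(q.tolist())
    if len(q)==4: pnp(p,q)
H=hsv(im)
S2=[]
for xy in((.5727,-.0218),(.5626,-.1255)):
    u,v=proj(p,[*xy,.031])[0]; b=[int(u-34),int(v-22),int(u+34),int(v+22)]; h=H[b[1]:b[3],b[0]:b[2]]
    S=[c+[b[0],b[1]] for s,c in blobs((h[...,1]<60)&(h[...,2]>115),15)]
    print(np.round(S,1).tolist(),np.round(ray(p,np.mean(S,0),.031),4))
E
```

```text
t 17.85 p [ 0.5689 -0.0755  0.0612] rpy [-3.1405e+00 -1.1000e-03 -1.0100e-01] F [-0.  -0.4 -0.4] w 0.0231 ff 39.4
shift [-0.0005 -0.0013  0.0287] turn [-0.0002 -0.0002 -0.0005]
[[304, 250], [303, 306], [256, 306], [254, 252]]
  top centre [ 0.563  -0.0742  0.0731] normal [ 0.036 -0.029  0.999] yaw -0.093 err [0.39]
  top centre [ 0.5646 -0.0743  0.0733] normal [ 0.857 -0.069  0.511] yaw -0.076 err [1.78]
[[303, 251], [303, 305], [257, 306], [255, 252]]
  top centre [ 0.5606 -0.074   0.0689] normal [ 0.062 -0.021  0.998] yaw -0.084 err [0.01]
  top centre [ 0.5619 -0.0741  0.0689] normal [ 0.842 -0.075  0.534] yaw -0.065 err [1.45]
[[167.9, 226.9], [219.5, 225.3], [172.5, 249.3], [220.1, 249.5]] [[ 0.5726 -0.0219  0.031 ]]
[[337.2, 225.2], [387.5, 225.2], [335.8, 249.0], [384.9, 248.8]] [[ 0.5626 -0.1256  0.031 ]]
```

Request:
{"fn": "move_arm", "kwargs": {
  "moves": [
    [[0.1,-0.0006,-0.001,0.007,0,0,-0.0005],[0.1,-0.0006,-0.001,0.014,0,0,-0.0005],[0.1,-0.0006,-0.001,0.018,0,0,-0.0005],[0.1,-0.0006,-0.001,0.021,0,0,-0.0005],[0.1,-0.0006,-0.001,0.021,0,0,-0.0005]]
  ]
}}

```text
clock: 18.4
position: [0.5677, -0.0737, 0.0381]
tool_rot: [-3.14, 0.001, -0.097]
force: [2.7, -0.2, -1.0]
grip_width: 0.023
finger_force: 39.4
```

Request:
{"fn": "move_arm", "kwargs": {
  "moves": [
    [[0.1,0,0,0.0015,0,0,0],[0.1,0,0,0.003,0,0,0]]
  ]
}}

```text
clock: 18.6
position: [0.5677, -0.0737, 0.0355]
tool_rot: [-3.14, 0.001, -0.097]
force: [2.8, -0.1, 0.8]
grip_width: 0.023
finger_force: 39.6
```

It is inside the pocket with no resistance. Going on to the floor.

Request:
{"fn": "move_arm", "kwargs": {
  "moves": [
    [[0.1,0,0,0.0012,0,0,0],[0.1,0,0,0.0024,0,0,0]]
  ]
}}

```text
clock: 18.8
position: [0.5677, -0.0737, 0.0331]
tool_rot: [-3.14, 0.001, -0.097]
force: [3.7, 0.1, 1.1]
grip_width: 0.0227
finger_force: 39.6
```

Request:
{"fn": "move_arm", "kwargs": {
  "moves": [
    [[0.1,0,0,0.001,0,0,0],[0.1,0,0,0.001,0,0,0]]
  ]
}}

```text
clock: 19.0
position: [0.5677, -0.0737, 0.0325]
tool_rot: [-3.14, 0.001, -0.097]
force: [2.1, 0.3, 8.9]
grip_width: 0.0232
finger_force: 40.7
```

Seated: the tool is at z 0.0325 with light floor contact. Releasing, then positioning shut fingers in front of lever 2.

Request:
{"fn": "move_arm", "kwargs": {
  "moves": [
    [[0.4,0,0,0,0,0,0],[0.4,0,0,0,0,0,0],[0.4,0,0,-0.03,0,0,0],[0.4,0,0,-0.07,0,0,0],[0,0,0,-0.08,0,0,0]]
  ]
}}

```text
clock: 19.5
position: [0.5686, -0.074, 0.1152]
tool_rot: [-3.14, -0.002, -0.097]
force: [0.6, -0.2, -0.5]
grip_width: 0.021
finger_force: 0.0
```

```bash
cat >> h.py <<'E'
TH=-.097; EX=np.array([np.cos(TH),np.sin(TH)])
def arc(sock,angles,s=.020,dz=0):
    h=np.array(sock)-.021*EX
    o=bot.observe();R=Rn.from_euler('xyz',o['tool_rot'])
    for a in angles:
        c=.0245*np.array([-np.sin(a),np.cos(a)])+s*np.array([np.cos(a),np.sin(a)])
        P=np.r_[h+EX*(c[0]-.011),.034+c[1]+dz]; print(a,np.round(P,4),np.round(R.inv().apply(P-o['position']),4))
E
python3 - <<'E'
from h import *
o=state();go([.5099,-.0681,.1],-.097)
im,p=snap("wrist","w13")
x,y,z=.5676,-.0737,.053
f=np.array([-EX[1],EX[0]])
print('expect',np.round([proj(p,np.r_[np.array([x,y])+EX*dx/1e3+f*dy/1e3,z])[0] for dx,dy in((15,12),(15,-12),(-15,-12),(-15,12))],1).tolist())
u,v=proj(p,[x,y,z])[0].astype(int)
for th in(120,150): print(relayrect(im,p,(u-34,v-38,u+34,v+38),th,.053))
E
```

```text
t 19.5 p [ 0.5686 -0.074   0.1152] rpy [-3.1403e+00 -2.0000e-03 -9.7200e-02] F [ 0.6 -0.2 -0.5] w 0.021 ff 0.0
shift [-0.059  -0.0001  0.0151] turn [-0.0002 -0.0003 -0.    ]
expect [[263.7, 199.8], [297.2, 199.8], [296.6, 238.7], [264.3, 238.7]]
((246, 181, 68, 61), (array([573.6, -73.5]), array([49.8, 45.6]), 84.45))
((246, 181, 68, 60), (array([574. , -73.6]), array([49.6, 44.8]), 84.45))
```

Request:
{"fn": "move_arm", "kwargs": {
  "moves": [
    [[0,-0.059,0,0,0,0,0],[0,-0.059,0,0,0,0,0],[0,-0.059,0,0.03,0,0,0],[0,-0.059,0,0.05,0,0,0],[0,-0.059,0,0.057,0,0,0]]
  ]
}}

```text
clock: 20.05
position: [0.5072, -0.0679, 0.0529]
tool_rot: [-3.141, 0.005, -0.097]
force: [0.9, -0.3, -0.3]
grip_width: -0.0004
finger_force: 0.0
```

Request:
{"fn": "move_arm", "kwargs": {
  "moves": [
    [[0,0,0,0,0,0,0]]
  ]
}}

```text
clock: 20.15
position: [0.5079, -0.0679, 0.054]
tool_rot: [-3.141, 0.004, -0.097]
force: [1.2, 0.0, 0.2]
grip_width: 0.0
finger_force: 0.0
```

```bash
python3 - <<'E'
from h import *
state();arc([.5676,-.0737],[1.4,1.2,1.0,.8,.6,.4,.2,.1,0])
E
```

```text
t 20.15 p [ 0.5079 -0.0679  0.054 ] rpy [-3.1405  0.0039 -0.0968] F [1.2 0.  0.2] w 0.0 ff 0.0
1.4 [ 0.5151 -0.0686  0.0579] [ 0.0072 -0.     -0.0039]
1.2 [ 0.5202 -0.0691  0.0615] [ 0.0124 -0.     -0.0075]
1.0 [ 0.526  -0.0697  0.0641] [ 0.0181 -0.     -0.0101]
0.8 [ 0.5321 -0.0702  0.0654] [ 0.0243 -0.     -0.0115]
0.6 [ 0.5384 -0.0709  0.0655] [ 0.0306 -0.     -0.0116]
0.4 [ 0.5446 -0.0715  0.0644] [ 0.0368 -0.     -0.0105]
0.2 [ 0.5504 -0.072   0.062 ] [ 0.0427 -0.     -0.0081]
0.1 [ 0.5531 -0.0723  0.0604] [ 0.0454 -0.     -0.0065]
0 [ 0.5557 -0.0725  0.0585] [ 0.048  -0.     -0.0047]
```

Request:
{"fn": "move_arm", "kwargs": {
  "moves": [
    [[0,0.007,0,-0.003,0,0,0],[0,0.0125,0,-0.0065,0,0,0],[0,0.018,0,-0.009,0,0,0],[0,0.0245,0,-0.0105,0,0,0],[0,0.0305,0,-0.0105,0,0,0]]
  ]
}}

```text
clock: 20.65
position: [0.5402, -0.0711, 0.0663]
tool_rot: [-3.14, 0.0, -0.097]
force: [-1.0, 0.3, 5.3]
grip_width: -0.0
finger_force: 2.3
```

```bash
python3 - <<'E'
from h import *
state();arc([.5676,-.0737],[.4,.2,.1,0,-.05])
E
```

```text
t 20.65 p [ 0.5402 -0.0711  0.0663] rpy [-3.1403  0.     -0.097 ] F [-1.   0.3  5.3] w -0.0 ff 2.3
0.4 [ 0.5446 -0.0715  0.0644] [ 0.0044 -0.      0.0019]
0.2 [ 0.5504 -0.072   0.062 ] [ 0.0103 -0.      0.0043]
0.1 [ 0.5531 -0.0723  0.0604] [ 0.013  -0.      0.0059]
0 [ 0.5557 -0.0725  0.0585] [ 0.0155 -0.      0.0078]
-0.05 [ 0.5569 -0.0727  0.0575] [ 0.0167 -0.      0.0088]
```

Request:
{"fn": "move_arm", "kwargs": {
  "moves": [
    [[0,0.005,0,0.001,0,0,0],[0,0.0105,0,0.0035,0,0,0],[0,0.013,0,0.005,0,0,0],[0,0.0155,0,0.007,0,0,0],[0,0.0165,0,0.008,0,0,0]]
  ]
}}

```text
clock: 21.15
position: [0.5582, -0.0728, 0.0585]
tool_rot: [-3.14, -0.003, -0.097]
force: [6.4, -1.5, 14.2]
grip_width: -0.0001
finger_force: 7.2
```

Request:
{"fn": "move_arm", "kwargs": {
  "moves": [
    [[0,0,0,0.001,0,0,0],[0,0,0,0.001,0,0,0]]
  ]
}}

```text
clock: 21.35
position: [0.5585, -0.0728, 0.0584]
tool_rot: [-3.14, -0.004, -0.097]
force: [4.4, -0.8, 23.6]
grip_width: -0.0001
finger_force: 11.3
```

Lever 2 bottoms out at z 0.0584, exactly its shut height. Lifting off and checking it by colour.

Request:
{"fn": "move_arm", "kwargs": {
  "moves": [
    [[0.5,0,0,-0.02,0,0,0],[0.5,-0.02,0,-0.07,0,0,0],[0.5,-0.05,0,-0.11,0,0,0],[0.5,-0.05,0,-0.11,0,0,0]]
  ]
}}

```text
clock: 21.75
position: [0.5056, -0.068, 0.1709]
tool_rot: [-3.14, -0.004, -0.097]
force: [1.2, 0.4, -0.2]
grip_width: 0.0432
finger_force: 0.0
```

```bash
cat >> h.py <<'E'
def lever(im,p,sock):
    H=hsv(im); o=(H[...,0]<18)&(H[...,1]>150)&(H[...,2]>90)
    h=np.array(sock)-.021*EX; f=np.array([-EX[1],EX[0]])
    def P(x,y,z): return proj(p,np.r_[h+EX*x+f*y,z])[0]
    print('shut bar px',np.round([P(.027,.008,.0585),P(.027,-.008,.0585),P(-.008,-.008,.0585),P(-.008,.008,.0585)],0).tolist())
    u,v=P(0,0,.05).astype(int); m=o[max(v-60,0):v+70,u-28:u+28]
    for s,c in blobs(m,30): print(' orange bbox',s[0]+u-28,s[1]+max(v-60,0),s[0]+s[2]+u-28,s[1]+s[3]+max(v-60,0),'area',s[4])
E
python3 - <<'E'
from h import *
state();im,p=snap("wrist","w14")
for s in((.5727,-.0218),(.5676,-.0737),(.5626,-.1255)): lever(im,p,s)
go([.4827,-.3931,.16],.239)
im,p=snap("top","top4")
g=im[195:260,300:390]
for s,c in blobs((g.min(2)>190),10): print(s,ray(p,c+[300,195],.036))
E
```

```text
t 21.75 p [ 0.5056 -0.068   0.1709] rpy [-3.1403 -0.0035 -0.0974] F [ 1.2  0.4 -0.2] w 0.0432 ff 0.0
shut bar px [[207.0, 120.0], [227.0, 120.0], [229.0, 162.0], [210.0, 162.0]]
 orange bbox 209 151 234 178 area 486
shut bar px [[270.0, 120.0], [290.0, 120.0], [289.0, 163.0], [271.0, 163.0]]
 orange bbox 271 124 291 162 area 642
shut bar px [[334.0, 120.0], [353.0, 120.0], [350.0, 162.0], [331.0, 162.0]]
 orange bbox 327 152 352 178 area 479
shift [0.0082 0.3258 0.009 ] turn [-0.0001 -0.0005 -0.0535]
[62 43 10 11 81] [[ 0.48398788 -0.39381989  0.036     ]]
[  0  46  11  19 134] [[ 0.46661588 -0.23467518  0.036     ]]
```

Lever 2 is shut: the orange spans (271,124)-(291,162), matching the shut bar's prediction. Now the near relay.

Request:
{"fn": "move_arm", "kwargs": {
  "moves": [
    [[0.5,0.008,0.325,0.009,0,-0.0005,-0.0535],[0.5,0.008,0.325,0.009,0,-0.0005,-0.0535],[0.5,0.008,0.325,0.009,0,-0.0005,-0.0535],[0.5,0.008,0.325,0.009,0,-0.0005,-0.0535],[0.5,0.008,0.325,0.009,0,-0.0005,-0.0535]]
  ]
}}

```text
clock: 22.35
position: [0.4882, -0.3113, 0.158]
tool_rot: [-3.138, 0.005, 0.239]
force: [2.0, -0.2, 0.6]
grip_width: 0.043
finger_force: 0.0
```

```bash
python3 - <<'E'
from h import *
state();go([.4827,-.3931,.085],.239)
E
```

```text
t 22.35 p [ 0.4882 -0.3113  0.158 ] rpy [-3.1382  0.0049  0.2394] F [ 2.  -0.2  0.6] w 0.043 ff 0.0
shift [-0.0244  0.0784  0.0728] turn [-0.0005  0.0008  0.0001]
```

Request:
{"fn": "move_arm", "kwargs": {
  "moves": [
    [[0.5,-0.0244,0.076,0.02,-0.0003,0.0006,0],[0.5,-0.0244,0.076,0.05,-0.0003,0.0006,0],[0.5,-0.0244,0.076,0.072,-0.0003,0.0006,0],[0.5,-0.0244,0.076,0.072,-0.0003,0.0006,0],[0.5,-0.0244,0.076,0.072,-0.0003,0.0006,0]]
  ]
}}

```text
clock: 22.85
position: [0.4829, -0.388, 0.0869]
tool_rot: [-3.14, 0.001, 0.24]
force: [0.6, -0.2, 0.4]
grip_width: 0.0427
finger_force: 0.0
```

Request:
{"fn": "move_arm", "kwargs": {
  "moves": [
    [[0.5,0,0,0,0,0,0],[0.5,0,0,0,0,0,0]]
  ]
}}

```text
clock: 23.05
position: [0.4835, -0.3885, 0.0888]
tool_rot: [3.141, -0.001, 0.24]
force: [-0.1, -0.2, -0.1]
grip_width: 0.0428
finger_force: 0.0
```

```bash
python3 - <<'E'
from h import *
state();im,p=snap("wrist","w15")
u,v=proj(p,[.4827,-.3931,.036])[0].astype(int);print(u,v)
for th in(110,130,150,170): print(relayrect(im,p,(u-38,v-32,u+38,v+35),th,.036))
go([.4827,-.3931,.013],.239)
E
```

```text
t 23.05 p [ 0.4835 -0.3885  0.0888] rpy [ 3.1405e+00 -1.1000e-03  2.4030e-01] F [-0.1 -0.2 -0.1] w 0.0428 ff 0.0
286 225
((269, 204, 37, 42), (array([ 483. , -393.1]), array([30.7, 24.8]), 13.17))
((270, 205, 35, 41), (array([ 482.7, -393.4]), array([30. , 23.8]), 13.22))
((270, 205, 35, 41), (array([ 482.6, -393.2]), array([29.8, 23.4]), 13.04))
((271, 206, 33, 39), (array([ 482.8, -393.3]), array([28.3, 22.5]), 13.74))
shift [-0.0018  0.0042  0.0757] turn [ 0.0002 -0.0002  0.0002]
```

Request:
{"fn": "move_arm", "kwargs": {
  "moves": [
    [[0.5,-0.0017,0.0043,0.03,0,0,0.0002],[0.5,-0.0017,0.0043,0.06,0,0,0.0002],[0.5,-0.0017,0.0043,0.0735,0,0,0.0002],[0.5,-0.0017,0.0043,0.0735,0,0,0.0002],[0.5,-0.0017,0.0043,0.0735,0,0,0.0002]]
  ]
}}

```text
clock: 23.6
position: [0.4824, -0.3934, 0.0151]
tool_rot: [3.141, -0.0, 0.238]
force: [-0.3, -0.2, 0.9]
grip_width: 0.0426
finger_force: 0.0
```

Request:
{"fn": "move_arm", "kwargs": {
  "moves": [
    [[0.2,0,0,0,0,0,0],[0.1,0,0,0,0,0,0],[0.1,0,0,0,0,0,0],[0.1,0,0,0,0,0,0]]
  ]
}}

```text
clock: 24.0
position: [0.4826, -0.3937, 0.0157]
tool_rot: [3.14, -0.001, 0.238]
force: [-0.8, 1.1, 7.6]
grip_width: 0.0232
finger_force: 39.4
```

Request:
{"fn": "move_arm", "kwargs": {
  "moves": [
    [[0.1,0,0,-0.02,0,0,0],[0.1,0,0,-0.06,0,0,0],[0.1,0,0,-0.11,0,0,0],[0.1,0,0,-0.15,0,0,0],[0.1,0,0,-0.15,0,0,0]]
  ]
}}

```text
clock: 24.5
position: [0.4841, -0.395, 0.1709]
tool_rot: [3.135, -0.006, 0.238]
force: [1.1, -0.8, 0.0]
grip_width: 0.0233
finger_force: 39.5
```

```bash
python3 - <<'E'
from h import *
state();go([.5626,-.1259,.165],-.097)
E
```

```text
t 24.5 p [ 0.4841 -0.395   0.1709] rpy [ 3.1345 -0.0061  0.2376] F [ 1.1 -0.8  0. ] w 0.0233 ff 39.5
shift [ 0.1396 -0.2431  0.005 ] turn [ 0.0009 -0.0011  0.0533]
```

Request:
{"fn": "move_arm", "kwargs": {
  "moves": [
    [[0.1,0.1396,-0.243,0,0.0005,-0.0005,0.0533],[0.1,0.1396,-0.243,0,0.0005,-0.0005,0.0533],[0.1,0.1396,-0.243,0,0.0005,-0.0005,0.0533],[0.1,0.1396,-0.243,0,0.0005,-0.0005,0.0533],[0.1,0.1396,-0.243,0,0.0005,-0.0005,0.0533]]
  ]
}}

```text
clock: 25.0
position: [0.5522, -0.1513, 0.165]
tool_rot: [-3.139, 0.003, -0.097]
force: [2.0, -1.0, -0.5]
grip_width: 0.0234
finger_force: 39.5
```

Request:
{"fn": "move_arm", "kwargs": {
  "moves": [
    [[0.1,0,0,0,0,0,0],[0.1,0,0,0,0,0,0]]
  ]
}}

```text
clock: 25.2
position: [0.5522, -0.1523, 0.1647]
tool_rot: [-3.139, 0.003, -0.094]
force: [-1.0, -1.8, 0.4]
grip_width: 0.0229
finger_force: 39.6
```

```bash
python3 - <<'E'
from h import *
state();go([.5626,-.1259,.062],-.097)
E
```

```text
t 25.2 p [ 0.5522 -0.1523  0.1647] rpy [-3.1389e+00  3.0000e-03 -9.4400e-02] F [-1.  -1.8  0.4] w 0.0229 ff 39.6
shift [ 0.0082 -0.0269  0.1027] turn [-0.0004  0.0005  0.0004]
```

Request:
{"fn": "move_arm", "kwargs": {
  "moves": [
    [[0.1,0.0082,-0.0269,0.02,-0.0003,0.0004,0.0004],[0.1,0.0082,-0.0269,0.06,-0.0003,0.0004,0.0004],[0.1,0.0082,-0.0269,0.09,-0.0003,0.0004,0.0004],[0.1,0.0082,-0.0269,0.101,-0.0003,0.0004,0.0004],[0.1,0.0082,-0.0269,0.101,-0.0003,0.0004,0.0004]]
  ]
}}

```text
clock: 25.7
position: [0.5614, -0.1282, 0.0625]
tool_rot: [-3.141, 0.003, -0.101]
force: [-0.1, -0.2, -0.9]
grip_width: 0.0235
finger_force: 39.6
```

Request:
{"fn": "move_arm", "kwargs": {
  "moves": [
    [[0.1,0,0,0,0,0,0],[0.1,0,0,0,0,0,0]]
  ]
}}

```text
clock: 25.9
position: [0.5631, -0.1276, 0.0647]
tool_rot: [-3.141, -0.001, -0.1]
force: [-0.1, 0.4, 0.1]
grip_width: 0.0231
finger_force: 39.6
```

```bash
python3 - <<'E'
from h import *
o=state();go([.5626,-.1259,.0327],-.097)
im,p=snap("wrist","w16")
for th in(140,175):
    q=topquad(im,(240,225,320,330),th); print(q.tolist(),rect(ray(p,q,o['position'][2]+.0203)))
    if len(q)==4: pnp(p,q)
E
```

```text
t 25.9 p [ 0.5631 -0.1276  0.0647] rpy [-3.141e+00 -1.000e-03 -1.001e-01] F [-0.1  0.4  0.1] w 0.0231 ff 39.6
shift [-0.0007 -0.0016  0.032 ] turn [-0.0001 -0.0002 -0.0005]
[[304, 249], [303, 303], [257, 304], [255, 249]] (array([ 563.2, -127.1]), array([22. , 28.6]), 84.82)
  top centre [ 0.5566 -0.1264  0.0735] normal [ 0.056 -0.015  0.998] yaw -0.092 err [0.23]
  top centre [ 0.5581 -0.1265  0.0737] normal [ 0.839 -0.076  0.539] yaw -0.084 err [1.66]
[[303, 250], [302, 303], [257, 303], [256, 250]] (array([ 563.1, -126.9]), array([21.4, 27.5]), 84.3)
  top centre [ 0.554  -0.126   0.0692] normal [ 0.065 -0.008  0.998] yaw -0.1 err [0.01]
  top centre [ 0.5553 -0.1261  0.0692] normal [ 0.833 -0.086  0.546] yaw -0.097 err [1.39]
```

Request:
{"fn": "move_arm", "kwargs": {
  "moves": [
    [[0.1,-0.0006,-0.0015,0.007,0,0,-0.0005],[0.1,-0.0006,-0.0015,0.014,0,0,-0.0005],[0.1,-0.0006,-0.0015,0.02,0,0,-0.0005],[0.1,-0.0006,-0.0015,0.023,0,0,-0.0005],[0.1,-0.0006,-0.0015,0.025,0,0,-0.0005]]
  ]
}}

```text
clock: 26.45
position: [0.5616, -0.1254, 0.0376]
tool_rot: [-3.141, 0.002, -0.096]
force: [-0.1, 1.2, -0.4]
grip_width: 0.0231
finger_force: 39.6
```

Request:
{"fn": "move_arm", "kwargs": {
  "moves": [
    [[0.1,0,0,0.0015,0,0,0],[0.1,0,0,0.003,0,0,0]]
  ]
}}

```text
clock: 26.65
position: [0.5618, -0.1255, 0.0353]
tool_rot: [-3.141, 0.001, -0.096]
force: [-4.3, 1.2, 19.3]
grip_width: 0.0233
finger_force: 46.8
```

Request:
{"fn": "move_arm", "kwargs": {
  "moves": [
    [[0.1,0.001,0,-0.003,0,0,0],[0.1,0.001,0,-0.002,0,0,0],[0.1,0.001,0,0,0,0,0]]
  ]
}}

```text
clock: 26.95
position: [0.563, -0.1255, 0.0353]
tool_rot: [-3.141, 0.001, -0.096]
force: [-1.8, -0.4, 19.0]
grip_width: 0.023
finger_force: 46.5
```

Request:
{"fn": "move_arm", "kwargs": {
  "moves": [
    [[0.1,0,0,0.001,0,0,0]]
  ]
}}

```text
clock: 27.05
position: [0.5632, -0.1257, 0.035]
tool_rot: [-3.141, 0.0, -0.097]
force: [-9.2, 3.4, 36.3]
grip_width: 0.0231
finger_force: 51.5
```

The contact height fits the relay having slid about 2.5 mm down in the grip: its top looked about 2% smaller in w16. So it is probably seated. I'll release it and press the top with shut fingers, where home is z 0.053.

Request:
{"fn": "move_arm", "kwargs": {
  "moves": [
    [[0.1,0,0,-0.002,0,0,0],[0.4,0,0,-0.002,0,0,0],[0.4,0,0,-0.002,0,0,0],[0.4,0,0,-0.03,0,0,0],[0.4,0,0,-0.06,0,0,0]]
  ]
}}

```text
clock: 27.55
position: [0.5621, -0.1253, 0.0939]
tool_rot: [-3.141, 0.003, -0.096]
force: [-0.5, 0.5, 0.6]
grip_width: 0.0341
finger_force: 0.0
```

Request:
{"fn": "move_arm", "kwargs": {
  "moves": [
    [[0,0,0,0,0,0,0],[0,0,0,0,0,0,0],[0,0,0,0.01,0,0,0],[0,0,0,0.03,0,0,0]]
  ]
}}

```text
clock: 27.95
position: [0.5629, -0.1255, 0.0633]
tool_rot: [-3.141, 0.001, -0.096]
force: [0.7, -0.4, -0.0]
grip_width: -0.0003
finger_force: 0.0
```

```bash
python3 - <<'E'
from h import *
o=state();go([.5626,-.1255,.054],-.097)
E
```

```text
t 27.95 p [ 0.5629 -0.1255  0.0633] rpy [-3.1408e+00  7.0000e-04 -9.6300e-02] F [ 0.7 -0.4 -0. ] w -0.0003 ff 0.0
shift [-0.0003 -0.      0.0093] turn [-0.0001  0.0001  0.0001]
```

Request:
{"fn": "move_arm", "kwargs": {
  "moves": [
    [[0,0,0,0.004,0,0,0],[0,0,0,0.007,0,0,0],[0,0,0,0.008,0,0,0]]
  ]
}}

```text
clock: 28.25
position: [0.5626, -0.1255, 0.0557]
tool_rot: [-3.141, 0.002, -0.096]
force: [1.2, 0.8, -0.0]
grip_width: 0.0001
finger_force: 0.0
```

Request:
{"fn": "move_arm", "kwargs": {
  "moves": [
    [[0,0,0,0.001,0,0,0],[0,0,0,0.002,0,0,0],[0,0,0,0.0025,0,0,0]]
  ]
}}

```text
clock: 28.55
position: [0.5629, -0.1256, 0.0539]
tool_rot: [-3.141, 0.001, -0.096]
force: [-0.2, -0.6, 0.1]
grip_width: 0.0
finger_force: 0.0
```

Request:
{"fn": "move_arm", "kwargs": {
  "moves": [
    [[0,0,0,0.001,0,0,0],[0,0,0,0.002,0,0,0],[0,0,0,0.002,0,0,0]]
  ]
}}

```text
clock: 28.85
position: [0.5631, -0.1256, 0.053]
tool_rot: [-3.141, 0.0, -0.096]
force: [-7.5, 1.7, 24.4]
grip_width: -0.0
finger_force: 12.6
```

The top is at z 0.053, so the relay is home. Now lever 3.

Request:
{"fn": "move_arm", "kwargs": {
  "moves": [
    [[0,0,0,-0.03,0,0,0],[0,-0.01,0,-0.05,0,0,0],[0,-0.058,0,-0.05,0,0,0],[0,-0.058,0,-0.05,0,0,0],[0,-0.058,0,-0.03,0,0,0]]
  ]
}}

```text
clock: 29.35
position: [0.5055, -0.1203, 0.0836]
tool_rot: [-3.141, -0.002, -0.097]
force: [1.8, -0.4, -0.3]
grip_width: -0.0003
finger_force: 0.0
```

Request:
{"fn": "move_arm", "kwargs": {
  "moves": [
    [[0,0,0,0.02,0,0,0],[0,0,0,0.027,0,0,0],[0,0,0,0.027,0,0,0]]
  ]
}}

```text
clock: 29.65
position: [0.5045, -0.1199, 0.054]
tool_rot: [-3.141, 0.003, -0.096]
force: [-0.7, -0.4, 1.1]
grip_width: 0.0002
finger_force: 0.0
```

```bash
python3 - <<'E'
from h import *
state();arc([.5626,-.1255],[1.4,1.2,1.0,.8,.6,.4,.2,.1,0])
E
```

```text
t 29.65 p [ 0.5045 -0.1199  0.054 ] rpy [-3.1407e+00  3.1000e-03 -9.6300e-02] F [-0.7 -0.4  1.1] w 0.0002 ff 0.0
1.4 [ 0.5101 -0.1204  0.0579] [ 0.0056 -0.     -0.0038]
1.2 [ 0.5152 -0.1209  0.0615] [ 0.0107 -0.     -0.0075]
1.0 [ 0.521  -0.1215  0.0641] [ 0.0165 -0.     -0.0101]
0.8 [ 0.5271 -0.122   0.0654] [ 0.0227 -0.     -0.0114]
0.6 [ 0.5334 -0.1227  0.0655] [ 0.029  -0.     -0.0116]
0.4 [ 0.5396 -0.1233  0.0644] [ 0.0352 -0.     -0.0104]
0.2 [ 0.5454 -0.1238  0.062 ] [ 0.0411  0.     -0.0081]
0.1 [ 0.5481 -0.1241  0.0604] [ 0.0438  0.     -0.0065]
0 [ 0.5507 -0.1243  0.0585] [ 0.0463  0.     -0.0046]
```

Request:
{"fn": "move_arm", "kwargs": {
  "moves": [
    [[0,0.0055,0,-0.003,0,0,0],[0,0.011,0,-0.0065,0,0,0],[0,0.0165,0,-0.009,0,0,0],[0,0.023,0,-0.0105,0,0,0],[0,0.029,0,-0.0105,0,0,0]]
  ]
}}

```text
clock: 30.15
position: [0.535, -0.1229, 0.0659]
tool_rot: [-3.141, -0.0, -0.096]
force: [-0.0, 0.2, 7.5]
grip_width: 0.0001
finger_force: 2.9
```

```bash
python3 - <<'E'
from h import *
state();arc([.5626,-.1255],[.4,.2,.1,0,-.05])
E
```

```text
t 30.15 p [ 0.535  -0.1229  0.0659] rpy [-3.1408e+00 -1.0000e-04 -9.6300e-02] F [-0.   0.2  7.5] w 0.0001 ff 2.9
0.4 [ 0.5396 -0.1233  0.0644] [ 0.0046 -0.0001  0.0015]
0.2 [ 0.5454 -0.1238  0.062 ] [ 0.0104 -0.0001  0.0039]
0.1 [ 0.5481 -0.1241  0.0604] [ 0.0132 -0.0001  0.0055]
0 [ 0.5507 -0.1243  0.0585] [ 0.0157 -0.0001  0.0074]
-0.05 [ 0.5519 -0.1245  0.0575] [ 0.0169 -0.0001  0.0084]
```

Request:
{"fn": "move_arm", "kwargs": {
  "moves": [
    [[0,0.005,0,0.001,0,0,0],[0,0.0105,0,0.0035,0,0,0],[0,0.0132,0,0.005,0,0,0],[0,0.0157,0,0.007,0,0,0],[0,0.018,0,0.008,0,0,0]]
  ]
}}

```text
clock: 30.65
position: [0.5537, -0.1248, 0.0581]
tool_rot: [-3.141, -0.002, -0.096]
force: [-9.2, 1.9, 36.0]
grip_width: 0.0001
finger_force: 17.9
```

Request:
{"fn": "move_arm", "kwargs": {
  "moves": [
    [[0,0,0,0.001,0,0,0],[0,0,0,0.001,0,0,0]]
  ]
}}

```text
clock: 30.85
position: [0.5536, -0.1247, 0.0582]
tool_rot: [-3.141, -0.002, -0.096]
force: [-4.8, 1.1, 34.8]
grip_width: -0.0
finger_force: 17.3
```

Lever 3 is at its shut height, 0.0582. I'll lift off and check both levers and the tray.

Request:
{"fn": "move_arm", "kwargs": {
  "moves": [
    [[0,0,0,-0.02,0,0,0],[0,-0.02,-0.02,-0.07,0,0,0],[0,-0.045,-0.05,-0.11,0,0,0],[0,-0.045,-0.05,-0.11,0,0,0]]
  ]
}}

```text
clock: 31.25
position: [0.5122, -0.0682, 0.1697]
tool_rot: [-3.14, -0.002, -0.094]
force: [0.3, -1.4, 0.0]
grip_width: 0.0003
finger_force: 0.0
```

```bash
python3 - <<'E'
from h import *
o=state();im,p=snap("wrist","w17")
for s in((.5727,-.0218),(.5676,-.0737),(.5626,-.1255)): lever(im,p,s)
t,pt=snap("top","top5")
g=t[195:260,300:390]
for s,c in blobs((g.min(2)>190),10): print(s,ray(pt,c+[300,195],.036))
H=hsv(t);m=(H[...,0]>95)&(H[...,0]<125)&(H[...,1]>120);m[:100]=0;m[270:]=0;m[:,:170]=0;m[:,290:]=0
for s,c in blobs(m,100): print('blue',s)
fl=np.array([.5437,-.0714]);f=np.array([-EX[1],EX[0]])
for y in(.087,-.087): print(np.round(proj(pt,np.r_[fl+EX*.136+f*y,.220]),0),np.round(proj(pt,np.r_[fl+EX*.076+f*y,.08]),0))
cv2.imwrite('pics/final.png',np.hstack([im[60:260,150:410,::-1],cv2.resize(t[100:290,160:400,::-1],(253,200))]))
E
```

```text
t 31.25 p [ 0.5122 -0.0682  0.1697] rpy [-3.1398e+00 -2.4000e-03 -9.4300e-02] F [ 0.3 -1.4  0. ] w 0.0003 ff 0.0
shut bar px [[208.0, 128.0], [228.0, 128.0], [230.0, 170.0], [211.0, 170.0]]
 orange bbox 210 159 234 185 area 468
shut bar px [[271.0, 128.0], [291.0, 128.0], [290.0, 170.0], [272.0, 170.0]]
 orange bbox 271 131 291 171 area 658
shut bar px [[334.0, 129.0], [354.0, 129.0], [351.0, 170.0], [332.0, 170.0]]
 orange bbox 329 131 352 171 area 712
[  0  46  11  19 134] [[ 0.4668036  -0.23471939  0.036     ]]
blue [ 198  150   77   45 1864]
[[196. 149.]] [[205. 189.]]
[[274. 154.]] [[275. 193.]]
```

View pics/final.png

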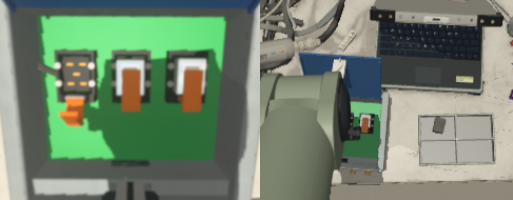

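Both relays are locked and lever 1, on the empty socket, stays open. The tray holds only the ferrite, and the flap stands open with clear desk behind it. Now I'll go over the flap.

```bash
cat >> h.py <<'E'
O=np.array([.5437,-.0714]); EY=np.array([-EX[1],EX[0]])
def U(x,y,z): return np.r_[O+EX*x+EY*y,z]
def fl(a,r=.14):  # TCP for flap angle a, corner contact
    return U(.076-r*np.cos(a)+.003*np.sin(a)+.011,.0,.077+r*np.sin(a)+.003*np.cos(a))
def rel(Ps):
    o=bot.observe();R=Rn.from_euler('xyz',o['tool_rot'])
    for P in Ps: print(np.round(P,4),np.round(R.inv().apply(P-o['position']),4))
E
python3 - <<'E'
from h import *
rel([U(.158,0,.31),U(.158,0,.205)])
E
```

```text
[ 0.701  -0.0867  0.31  ] [ 0.1893 -0.0008 -0.1418]
[ 0.701  -0.0867  0.205 ] [ 0.1891 -0.0007 -0.0368]
```

Request:
{"fn": "move_arm", "kwargs": {
  "moves": [
    [[0,0,0,-0.05,0,0,0],[0,0,0,-0.1,0,0,0],[0,0,0,-0.145,0,0,0],[0,0.04,0,-0.145,0,0,0],[0,0.09,0,-0.145,0,0,0]]
  ]
}}

```text
clock: 31.85
position: [0.6033, -0.0807, 0.3124]
tool_rot: [-3.141, -0.001, -0.097]
force: [1.2, -0.1, 0.4]
grip_width: -0.0003
finger_force: 0.0
```

```bash
python3 - <<'E'
from h import *
state();rel([U(.160,0,.31),U(.160,0,.205)])
E
```

```text
t 31.85 p [ 0.6033 -0.0807  0.3124] rpy [-3.1411e+00 -1.4000e-03 -9.7400e-02] F [ 1.2 -0.1  0.4] w -0.0003 ff 0.0
[ 0.7029 -0.0869  0.31  ] [ 0.0998 -0.0035  0.0025]
[ 0.7029 -0.0869  0.205 ] [ 0.0996 -0.0035  0.1075]
```

Request:
{"fn": "move_arm", "kwargs": {
  "moves": [
    [[0,0.05,-0.0035,0,0,0,0],[0,0.102,-0.0035,0,0,0,0],[0,0.102,-0.0035,0.03,0,0,0],[0,0.102,-0.0035,0.07,0,0,0],[0,0.102,-0.0035,0.105,0,0,0]]
  ]
}}

```text
clock: 32.35
position: [0.7034, -0.0868, 0.2017]
tool_rot: [-3.141, 0.004, -0.097]
force: [1.1, 0.8, 0.0]
grip_width: 0.0001
finger_force: 0.0
```

```bash
python3 - <<'E'
from h import *
state();E=lambda a:(.076-.155*np.cos(a)+.003*np.sin(a),.077+.155*np.sin(a)+.003*np.cos(a))
P=[]
for a in(1.95,1.8,1.65): x,z=E(a);P.append(U(x+.011,0,z-.015))
P+=[fl(a) for a in(1.5,1.35,1.2,1.05,.9,.75,.6,.45,.3,.15,.05)]
rel(P)
E
```

```text
t 32.35 p [ 0.7034 -0.0868  0.2017] rpy [-3.1414  0.0039 -0.0972] F [1.1 0.8 0. ] w 0.0001 ff 0.0
[ 0.6902 -0.0857  0.2049] [-0.0133  0.0002 -0.0031]
[ 0.6682 -0.0835  0.2123] [-0.0354  0.0002 -0.0104]
[ 0.6455 -0.0813  0.2163] [-0.0583  0.0002 -0.0143]
[ 0.6234 -0.0792  0.2169] [-0.0804  0.0002 -0.0148]
[ 0.6027 -0.0771  0.2143] [-0.1012  0.0002 -0.0121]
[ 0.5826 -0.0752  0.2086] [-0.1214  0.0002 -0.0064]
[ 0.5635 -0.0733  0.1999] [-0.1405  0.0002  0.0024]
[ 0.546  -0.0716  0.1885] [-0.1581  0.0002  0.0138]
[ 0.5304 -0.0701  0.1746] [-0.1737  0.0002  0.0278]
[ 0.517  -0.0688  0.1585] [-0.1871  0.0002  0.0439]
[ 0.5061 -0.0677  0.1406] [-0.198   0.0002  0.0619]
[ 0.4981 -0.067   0.1212] [-2.06e-01  2.00e-04  8.13e-02]
[ 0.493  -0.0665  0.1009] [-2.110e-01  2.000e-04  1.017e-01]
[ 0.4913 -0.0663  0.087 ] [-2.127e-01  2.000e-04  1.156e-01]
```

Request:
{"fn": "move_arm", "kwargs": {
  "moves": [
    [[0,-0.0133,0,-0.003,0,0,0],[0,-0.024,0,-0.007,0,0,0],[0,-0.0354,0,-0.0104,0,0,0],[0,-0.047,0,-0.0125,0,0,0],[0,-0.0583,0,-0.0143,0,0,0]]
  ]
}}

```text
clock: 32.85
position: [0.6455, -0.0807, 0.2208]
tool_rot: [-3.141, 0.0, -0.097]
force: [1.1, -0.2, -0.0]
grip_width: -0.0001
finger_force: 0.3
```

```bash
python3 - <<'E'
from h import *
state();rel([fl(a) for a in(1.5,1.35,1.2,1.05,.9)])
t,pt=snap("top","top6");H=hsv(t);m=(H[...,0]>95)&(H[...,0]<125)&(H[...,1]>120);m[:100]=0;m[270:]=0;m[:,:170]=0;m[:,290:]=0
for s,c in blobs(m,100): print('blue',s)
E
```

```text
t 32.85 p [ 0.6455 -0.0807  0.2208] rpy [-3.1411e+00  1.0000e-04 -9.7000e-02] F [ 1.1 -0.2 -0. ] w -0.0001 ff 0.3
[ 0.6234 -0.0792  0.2169] [-0.0221  0.0006  0.0039]
[ 0.6027 -0.0771  0.2143] [-0.0429  0.0006  0.0065]
[ 0.5826 -0.0752  0.2086] [-0.0631  0.0006  0.0122]
[ 0.5635 -0.0733  0.1999] [-0.0823  0.0006  0.0209]
[ 0.546  -0.0716  0.1885] [-0.0999  0.0006  0.0323]
blue [234 171  41  24 708]
```

Request:
{"fn": "move_arm", "kwargs": {
  "moves": [
    [[0,-0.023,0.0005,0.005,0,0,0],[0,-0.044,0.0005,0.008,0,0,0],[0,-0.064,0.0005,0.014,0,0,0],[0,-0.083,0.0005,0.023,0,0,0],[0,-0.1,0.0005,0.034,0,0,0]]
  ]
}}

```text
clock: 33.4
position: [0.546, -0.0713, 0.1869]
tool_rot: [-3.141, -0.001, -0.097]
force: [1.3, 0.2, -0.0]
grip_width: 0.0003
finger_force: 0.4
```

```bash
python3 - <<'E'
from h import *
state();rel([fl(a) for a in(.75,.6,.45,.3,.15,.05)])
E
```

```text
t 33.4 p [ 0.546  -0.0713  0.1869] rpy [-3.1408e+00 -7.0000e-04 -9.6900e-02] F [ 1.3  0.2 -0. ] w 0.0003 ff 0.4
[ 0.5304 -0.0701  0.1746] [-0.0157  0.0003  0.0123]
[ 0.517  -0.0688  0.1585] [-0.0291  0.0004  0.0283]
[ 0.5061 -0.0677  0.1406] [-0.0401  0.0004  0.0463]
[ 0.4981 -0.067   0.1212] [-0.0482  0.0004  0.0656]
[ 0.493  -0.0665  0.1009] [-0.0533  0.0004  0.086 ]
[ 0.4913 -0.0663  0.087 ] [-0.055   0.0004  0.0999]
```

Request:
{"fn": "move_arm", "kwargs": {
  "moves": [
    [[0,-0.016,0,0.013,0,0,0],[0,-0.03,0,0.029,0,0,0],[0,-0.041,0,0.047,0,0,0],[0,-0.05,0,0.066,0,0,0],[0,-0.055,0,0.086,0,0,0]]
  ]
}}

```text
clock: 33.9
position: [0.4916, -0.0659, 0.1006]
tool_rot: [-3.141, -0.001, -0.097]
force: [0.2, -0.9, 23.2]
grip_width: 0.0001
finger_force: 10.7
```

```bash
python3 - <<'E'
from h import *
state();rel([U(-.062,0,.09),U(-.063,0,.08),U(-.063,0,.075)])
t,pt=snap("top","top7");H=hsv(t);m=(H[...,0]>95)&(H[...,0]<125)&(H[...,1]>120);m[:100]=0;m[280:]=0;m[:,:170]=0;m[:,290:]=0
for s,c in blobs(m,100): print('blue',s)
E
```

```text
t 33.9 p [ 0.4916 -0.0659  0.1006] rpy [-3.1409e+00 -7.0000e-04 -9.6800e-02] F [ 0.2 -0.9 23.2] w 0.0001 ff 10.7
[ 0.482  -0.0654  0.09  ] [-0.0097  0.0004  0.0106]
[ 0.481  -0.0653  0.08  ] [-0.0107  0.0004  0.0206]
[ 0.481  -0.0653  0.075 ] [-0.0107  0.0004  0.0256]
blue [ 241  192   34   62 1400]
```

Request:
{"fn": "move_arm", "kwargs": {
  "moves": [
    [[0,0,0,0,0,0,0],[0,0,0,0,0,0,0]]
  ]
}}

```text
clock: 34.15
position: [0.4919, -0.0657, 0.1013]
tool_rot: [-3.141, 0.0, -0.097]
force: [-0.3, 0.8, 1.2]
grip_width: -0.0002
finger_force: 0.2
```

It was only a transient. Continuing slowly down.

Request:
{"fn": "move_arm", "kwargs": {
  "moves": [
    [[0,-0.001,0,0.004,0,0,0],[0,-0.003,0,0.008,0,0,0],[0,-0.005,0,0.011,0,0,0],[0,-0.008,0,0.014,0,0,0],[0,-0.0107,0,0.017,0,0,0]]
  ]
}}

```text
clock: 34.65
position: [0.4798, -0.0643, 0.0833]
tool_rot: [-3.141, 0.002, -0.096]
force: [1.1, -0.6, 0.6]
grip_width: -0.0001
finger_force: 0.4
```

Request:
{"fn": "move_arm", "kwargs": {
  "moves": [
    [[0,0,0,0.002,0,0,0],[0,0,0,0.004,0,0,0],[0,0,0,0.006,0,0,0]]
  ]
}}

```text
clock: 34.95
position: [0.4802, -0.0643, 0.0774]
tool_rot: [-3.141, 0.002, -0.096]
force: [-1.2, 0.2, 1.2]
grip_width: -0.0001
finger_force: 0.5
```

Request:
{"fn": "move_arm", "kwargs": {
  "moves": [
    [[0,0,0,0.002,0,0,0],[0,0,0,0.0035,0,0,0],[0,0,0,0.005,0,0,0],[0,0,0,0.006,0,0,0],[0,0,0,0.006,0,0,0]]
  ]
}}

```text
clock: 35.45
position: [0.4804, -0.0643, 0.0716]
tool_rot: [-3.141, 0.001, -0.096]
force: [-0.7, 0.2, 3.7]
grip_width: 0.0001
finger_force: 1.8
```

Request:
{"fn": "move_arm", "kwargs": {
  "moves": [
    [[0,0,0,0.001,0,0,0],[0,0,0,0.0015,0,0,0]]
  ]
}}

```text
clock: 35.65
position: [0.4805, -0.0644, 0.0702]
tool_rot: [-3.141, 0.001, -0.096]
force: [-0.5, -0.2, 7.2]
grip_width: 0.0001
finger_force: 3.3
```

Force is rising at the stop. Releasing by moving straight up, then checking that it stays shut.

Request:
{"fn": "move_arm", "kwargs": {
  "moves": [
    [[0,0,0,-0.01,0,0,0],[0,0,0,-0.04,0,0,0],[0,-0.03,0.04,-0.09,0,0,0],[0,-0.05,0.09,-0.14,0,0,0],[0,-0.05,0.14,-0.15,0,0,0]]
  ]
}}

```text
clock: 36.15
position: [0.4257, -0.1649, 0.2051]
tool_rot: [-3.141, -0.001, -0.094]
force: [0.9, -0.4, -0.6]
grip_width: 0.0
finger_force: 0.0
```

Request:
{"fn": "move_arm", "kwargs": {
  "moves": [
    [[0,-0.03,0.1,0,0,0,0],[0,-0.06,0.15,0,0,0,0],[0,-0.09,0.2,0,0,0,0],[0,-0.09,0.25,0,0,0,0],[0,-0.09,0.25,0,0,0,0]]
  ]
}}

```text
clock: 36.65
position: [0.3177, -0.3912, 0.2031]
tool_rot: [-3.141, 0.001, -0.096]
force: [1.1, 0.8, -0.1]
grip_width: -0.0001
finger_force: 0.0
```

Request:
{"fn": "move_arm", "kwargs": {
  "moves": [
    [[0,0,0.0,0,0,0,0],[0,0,0,0,0,0,0],[0,0,0,0,0,0,0],[0,0,0,0,0,0,0],[0,0,0,0,0,0,0]]
  ]
}}

```text
clock: 37.15
position: [0.3196, -0.3889, 0.2024]
tool_rot: [-3.141, 0.001, -0.095]
force: [0.9, 1.4, -1.0]
grip_width: 0.0
finger_force: 0.0
```

```bash
python3 - <<'E'
from h import *
state();t,p=snap("top","top8");H=hsv(t)
m=(H[...,0]>95)&(H[...,0]<125)&(H[...,1]>120);m[:180]=0;m[270:]=0;m[:,:190]=0;m[:,290:]=0
print('flap',rect(ray(p,quad(m),.08)))
w=(H[...,1]<40)&(H[...,2]>200)
for s,c in blobs(w[235:260,225:245],10): print('pad',ray(p,c+[225,235],.08))
t0=cv2.imread('pics/top0.png')[:,:,::-1]
d=np.abs(t.astype(int)-t0).max(2)>60
for s,c in blobs(d,25): print('diff',s)
E
```

```text
t 37.15 p [ 0.3196 -0.3889  0.2024] rpy [-3.1407e+00  1.1000e-03 -9.4600e-02] F [ 0.9  1.4 -1. ] w 0.0 ff 0.0
flap (array([542.9, -71.5]), array([172.7, 152.9]), 84.35)
pad [[ 0.48138335 -0.06511497  0.08      ]]
diff [358 216  10  12  31]
diff [ 338  277   98  143 2960]
diff [462 322  22  59 187]
diff [ 469  368   91   52 3224]
diff [242 380  36  23 614]
diff [204 394  22  12  88]
diff [242 397  10  10  49]
```

```bash
python3 -c "
from workcell import bot
print(bot.job_done())"
```

```text
the job is handed in; nothing more can be done
None
```

The job is handed in at about 37 s of robot time: both relays from the tray are home in the middle and right sockets with their levers shut, the flap is latched flush (still shut 1.7 s after release), and nothing else on the desk moved. The first relay jammed on its first try, with wrist forces up to 99 N (limit 120 N), so I re-levelled it in the tray and reinserted it cleanly.

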